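# Nest the dipping cups and slide the loaded tray into the organiser

## Task

Tidy the nail desk: first nest the loose white cup squarely inside the matching cup that stands on the tray. Then slide the tray with its load along the desk, without lifting or tipping it, into the open bay of the clear organiser until it is fully home against the back. Keep the stacked cups upright and the buffer block lying in the tray, and leave the bottle and the jars where they stand.

Things in the scene. Friction and masses are not known exactly. Their poses are not given: they have to be found in the camera images.
- organiser: Fixed clear acrylic organiser with white edges, 110 deep, 150 wide, 106 high, roofed. Origin: centre of its underside; +x points from the mouth to the back. Open mouth at x = -55; the bay (no floor, the tray slides on the desk) is 140 wide, 100 high, and ends at the back wall's face, x = +50. Low white guide wings (30 high) flare from the mouth to x = -77, about 163 apart there.
- tray: Grey open tray, loose, 150 long (x), 130 wide (y), 25 high, walls and floor 4 thick, about 0.35 kg empty. Origin: centre of its underside; its +x end goes into the bay first. Fully home, its origin is at x = -25, y = 0 of the organiser and the last 45 of it stands out of the mouth.
- tray_cup: White ceramic stacking cup standing on the tray, 55 tall: tapered foot of outside radius 18.5 (bottom) to 27 (height 36), flat shoulder at 36, above it a straight collar to the rim, outside radius 33, inside 29.5. Nested, the upper cup's shoulder rests on the lower one's rim: origins 19 apart, 2 side play. Origin: centre of underside, z up. 0.07 kg.
- loose_cup: The other cup, identical to the tray cup, standing upright on the desk among the bottle and a jar. Origin: centre of its underside, z up.
- buffer: Grey nail buffer block 26 x 85 x 26 (x, y, z), lying loose on the tray's floor near its -x end. Origin: centre of its underside.
- polish: Bystander: slim polish bottle with a black cap, radius 17, height 78, standing on the desk. Origin: centre of its underside.
- powder_jar: Bystander: closed low glass jar with a white lid, radius 31, height 52, standing on the desk. Origin: centre of its underside.
- cream_jar: Bystander: closed amber glass jar, radius 32, height 70, standing on the desk. Origin: centre of its underside.
There are look-alikes about, which are no part of the job. Leave any yellow look-alike of the organiser alone. What is shaped like the buffer but red is not meant.

How it is judged:
By the outcome, as a careful person would: the job done as asked, in the order asked, and still so for the second after the job is handed in, with the robot touching nothing.
It also fails if it takes over 72 s, if anything falls off the work surface, if the arm or the gripper's body presses on something with over 40 N, if the wrist force passes 120 N, or if a joint passes its speed limit or range.

## Robot

A 7-joint arm with a two-finger parallel gripper is mounted at the origin on the work surface. World frame = base frame: x ahead of the robot, y to its left, z up, the work surface at z = 0. Lengths are in m, angles in rad, forces in N, time in s.
With the tool pointing down it reaches from about 0.4 to 0.9 m from the base axis. Payload 5.5 kg.
Tool frame: the origin (TCP) lies at the very end of the fingers, on their centre line; the grasp point (between the pads) lies 19 mm behind it; z points along the fingers, y is the line along which they close (so a half turn about z gives the same grasp; the last joint's range is limited). The gripper opens to 92 mm and grips with 3 to 60 N. Pads are 19 mm wide; open, the fingers measure 130 mm over their backs; the gripper's body (75 mm by 190 mm) begins 47 mm behind the grasp point.
Start: joints at [-0.936, 0.501, -0.427, 1.55, 0.221, 1.138, -0.21], TCP at [0.236, 0.606, 0.204] pointing down, gripper open.
Joint ranges: [-2.88, 2.88], [-0.31, 2.03], [-1.54, 1.56], [0.2, 2.42], [-1.41, 4.55], [0.19, 2.02], [-2.57, 2.57]. Speed limits (rad/s): [2.57, 2.57, 3.14, 3.14, 3.14, 3.14, 3.14].

## Interface

Orientations are given as a rotation vector (axis times angle).
In Python, from workcell import sense, vision, ticket gives the robot as it stands.
- The arm moves only by the tool step_arm, never from a script. Its argument "steps" is a list of rows, each a list of 3 entries, a list of its own where there are three numbers: the opening, from -1 (shut) to 1 (fully open), then the shift along the tool's x, y, z normalised to -1 to 1, where 1 is 200 mm, then the turn about the tool's z normalised to -1 to 1, where 1 is 30 degrees. A call has 1 to 12 rows; each row is the pose to reach, as a shift and turn from the pose commanded when the call began, along the tool's axes at that moment; what a row does not reach only later rows make up. A row lasts 1/12 s, in which the tool goes at most 41.7 mm and 7.16 degrees, less where a joint would pass 70% of its speed; a pose out of reach is approached as far as the arm can. A call with a number of a shift or a turn outside -1 to 1 is refused whole. A call with a gripper value outside its range is refused whole. The fingers move at their own pace and stop on an object; "squeeze" is the grip in N (left out, the last holds). Time passes only in rows, so rows that repeat a pose let the fingers close. It gives the time, the measured TCP pose, the force, the opening and the grip force at its end, in the units of the state.
- sense(): the state, without advancing time (a new reading comes with each control period).
- vision.get_image(name): name is "side" or "top" or "wrist"; returns the picture (384x512x3 uint8, red, green, blue); there is no depth.
- vision.calibration(name): a dict with "mtx" (3x3 intrinsics, pixels), "extrinsics" (4x4, takes a point from world to camera coordinates); the wrist camera has in their place "mount" (4x4, takes a point from camera to tool coordinates, whose origin is the TCP and whose axes are the flange's). Camera axes: x right, y down, z forward; pixel columns grow to the right and rows downward; lengths in m; the calibration is good to about 2 mm. A picture is of the moment at which its call begins: read the wrist's pose just before it. calibration takes no time and is no camera call.
- ticket.sign_off(): hands the job in; it is judged then, once.
The state is a dict: "time_s": time; "joint_pos": joint angles; "dq": joint speeds; "joint_efforts": joint torques, N m; "tool_pos": TCP position; "eef_rot": TCP orientation; "force": force on the tool from outside, world axes, zero at the start; "moment": the same for the moment, N m; "grip_width": finger opening in m; "gripper_force": force on a finger pad.
Only numpy, scipy, OpenCV 4.12 (cv2) and the standard library are available. Lean on these libraries where they do the work, as an engineer would, in place of code of your own. Each camera call takes 0.05 s, during which the arm holds its last target. There are 200 camera calls.

## Working session

There is one attempt and no reset: what is moved stays moved. The work goes in short steps, Python scripts to look and compute and a tool call to move; the robot and the scene stay as the last step left them, time stands still between calls to the robot, and variables do not carry over. Pictures are saved under pics/ and viewed, at most 10 in all, crops included, and the job is handed in when it is done.

Besides the shell and the picture viewer there is one more tool, called after "Call:" as name([rows], argument=value, ...), one row to a line, values as JSON. step_arm: Moves the arm, as the interface text tells. Its arguments: {"type":"object","properties":{"steps":{"type":"array"},"squeeze":{"type":"number"}},"required":["steps"]}

```bash
mkdir -p pics
python3 - <<'E'
from workcell import sense, vision
import cv2, numpy as np
s=sense(); print({k:np.round(v,3) for k,v in s.items()})
for n in("top","side"):
    im=vision.get_image(n); cv2.imwrite(f"pics/{n}0.png",im[:,:,::-1])
    c=vision.calibration(n); print(n,np.round(c["mtx"],1).tolist(),np.round(c["extrinsics"],3).tolist())
print(vision.calibration("wrist"))
E
```

```text
{'time_s': np.float64(0.0), 'joint_pos': array([-0.936,  0.502, -0.427,  1.551,  0.221,  1.138, -0.21 ]), 'dq': array([ 0.001, -0.   ,  0.001,  0.   , -0.   ,  0.   , -0.   ]), 'joint_efforts': array([-0.000e+00, -5.666e+01, -5.816e+00, -2.791e+01, -6.900e-02,
        3.100e-02,  0.000e+00]), 'tool_pos': array([0.236, 0.605, 0.203]), 'eef_rot': array([-5.800e-01, -3.087e+00,  3.000e-03]), 'force': array([ 0.556,  0.096, -0.309]), 'moment': array([-0.042, -0.014,  0.025]), 'gripper_force': np.float64(0.0), 'grip_width': np.float64(0.092)}
top [[362.9, 0.0, 247.2], [0.0, 362.9, 191.9], [0.0, 0.0, 1.0]] [[-0.015, -0.999, 0.028, -0.069], [-0.981, 0.009, -0.193, 0.475], [0.193, -0.03, -0.981, 1.073], [0.0, 0.0, 0.0, 1.0]]
side [[490.4, 0.0, 255.1], [0.0, 490.4, 191.0], [0.0, 0.0, 1.0]] [[0.811, -0.585, 0.015, -0.423], [-0.372, -0.535, -0.758, 0.184], [0.452, 0.609, -0.652, 1.365], [0.0, 0.0, 0.0, 1.0]]
{'mtx': array([[280.57419489,   0.        , 260.19551996],
       [  0.        , 280.57419489, 191.05098579],
       [  0.        ,   0.        ,   1.        ]]), 'mount': array([[-1.56660299e-04, -9.67760178e-01, -2.51873407e-01,
         6.72691305e-02],
       [ 9.99999941e-01, -2.28217767e-04,  2.54889068e-04,
         1.95859568e-04],
       [-3.04153476e-04, -2.51873352e-01,  9.67760157e-01,
        -1.80234309e-01],
       [ 0.00000000e+00,  0.00000000e+00,  0.00000000e+00,
         1.00000000e+00]])}
```

View pics/top0.png

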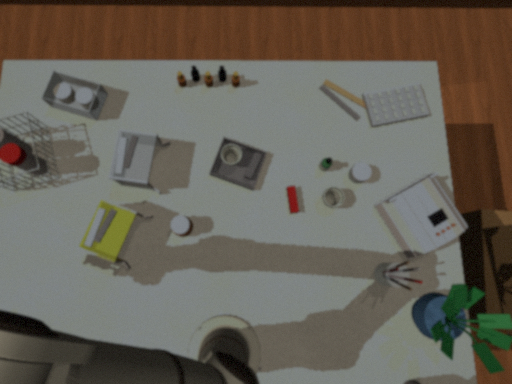

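View pics/side0.png

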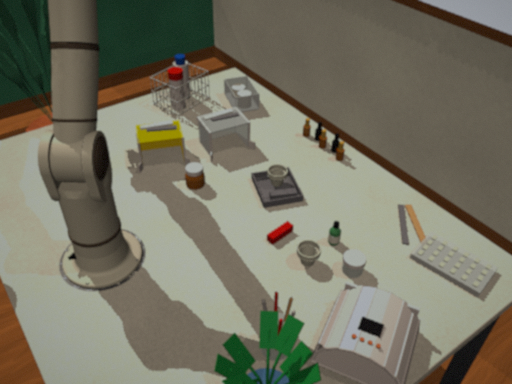

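The top view shows the tray at (238,163), with its cup at (232,153). The loose cup is at (333,198), between the polish (326,163) and the powder jar (360,173). The organiser is at (135,158), its mouth facing right towards the tray. The cream jar is at (181,225). Next I'll enlarge both views to measure.

```bash
cat > h.py <<'E'
import numpy as np, cv2
from workcell import sense, vision
from scipy.spatial.transform import Rotation as R
def cam(n,s=None):
    c=vision.calibration(n); K=c["mtx"]
    if n=="wrist":
        T=np.eye(4); T[:3,:3]=R.from_rotvec(s["eef_rot"]).as_matrix(); T[:3,3]=s["tool_pos"]
        return K,T@c["mount"]
    return K,np.linalg.inv(c["extrinsics"])
def ray(KT,px,z):
    K,T=KT; d=T[:3,:3]@np.linalg.inv(K)@[px[0],px[1],1]; o=T[:3,3]
    return o+d*(z-o[2])/d[2]
def proj(KT,p):
    K,T=KT; q=K@(np.linalg.inv(T)@np.append(p,1))[:3]; return q[:2]/q[2]
E
python3 - <<'E'
import cv2
t=cv2.imread("pics/top0.png"); s=cv2.imread("pics/side0.png")
a=cv2.resize(t[120:220,100:290],None,fx=4.2,fy=4.2,interpolation=cv2.INTER_CUBIC)[:, :798]
cv2.imwrite("pics/c1.png",a)
b=cv2.resize(s[90:290,180:380],(600,600),interpolation=cv2.INTER_CUBIC)
cv2.imwrite("pics/c2.png",b)
E
```

```text
(no output)
```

View pics/c1.png

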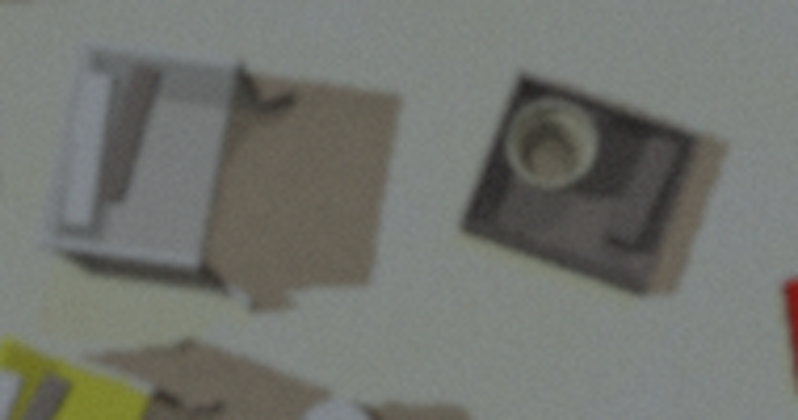

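View pics/c2.png

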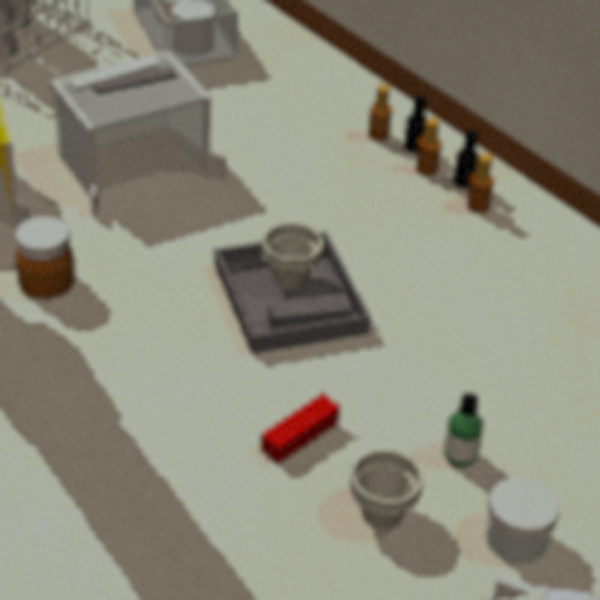

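Crop c1 (top view): organiser roof corners are (85,48), (240,65), (50,248), (208,270). Tray rim corners are (522,73), (693,135), (655,290), (463,230), the cup rim is at (552,143), and the buffer is at the tray's right end. Crop c2 (side view): loose cup rim is at (386,482), tray cup rim at (293,244), and the polish and jar stand to the right of the loose cup.

Run:
```python
from h import *
t=cam("top"); s=cam("side")
c1=lambda p:(p[0]/4.2+100-.4,p[1]/4.2+120-.4)
c2=lambda p:(p[0]/3+180-.3,p[1]/3+90-.3)
def show(n,P,z):
    Q=np.array([ray(t,c1(p),z)for p in P])[:,:2]; print(n,Q.round(4).tolist(),"c",Q.mean(0).round(4),[round(float(np.linalg.norm(Q[i]-Q[i-1])),3)for i in range(4)]); return Q
o=show("org",[(85,48),(240,65),(208,270),(50,248)],.106)
q=show("tray",[(522,73),(693,135),(655,290),(463,230)],.025)
for n,Q in(("org",o),("tray",q)):
    d=(Q[0]+Q[3]-Q[1]-Q[2])/2; w=Q[0]+0*d-Q[3]
    print(n,"yaw",np.degrees(np.arctan2(d[1],d[0])),"yaw from width",np.degrees(np.arctan2(*( (Q[0]-Q[3]+Q[1]-Q[2])[::-1])))+90)
print("traycup",ray(t,c1((552,143)),.059),ray(s,c2((293,244)),.059))
print("loose",ray(t,(332,197),.055),ray(s,c2((386,482)),.055))
print("polish cap",ray(t,(327,162),.078),ray(s,c2((469,405)),.078))
print("jar",ray(t,(361,172),.052),ray(s,c2((523,505)),.052))
print("cream",ray(t,(181,224),.07), ray(s,c2((43,238)),.07))
T=R.from_rotvec(sense()["eef_rot"]).as_matrix(); print(T.round(3))
```

```text
org [[0.6515, 0.3052], [0.6382, 0.1952], [0.4888, 0.2123], [0.5054, 0.3216]] c [0.571  0.2586] [0.147, 0.111, 0.15, 0.111]
tray [[0.6602, -0.0027], [0.6096, -0.1336], [0.4884, -0.102], [0.536, 0.0421]] c [ 0.5736 -0.049 ] [0.132, 0.14, 0.125, 0.152]
org yaw 82.24511807426182 yaw from width 83.51212570379036
tray yaw 70.34585359739951 yaw from width 72.71130563534321
traycup [ 0.59340385 -0.02590366  0.059     ] [ 0.58783152 -0.02870916  0.059     ]
loose [ 0.45380725 -0.33532241  0.055     ] [ 0.44860671 -0.34502596  0.055     ]
polish cap [ 0.55894815 -0.32026972  0.078     ] [ 0.55925432 -0.33083076  0.078     ]
jar [ 0.53303533 -0.43250843  0.052     ] [ 0.53264606 -0.43408033  0.052     ]
cream [0.37456877 0.12310306 0.07      ] [0.36712861 0.11960023 0.07      ]
[[-0.932  0.363 -0.001]
 [ 0.363  0.932 -0.002]
 [ 0.    -0.002 -1.   ]]
```

Call:
step_arm([
  [1, [-1, -1, 0], 1],
  [1, [-1, -1, 0], 1],
  [1, [-1, -1, 0], 1],
  [1, [-1, -1, 0], 1],
  [1, [-1, -1, 0], 1],
  [1, [-1, -1, 0], 1],
  [1, [-1, -1, 0], 1],
  [1, [-1, -1, 0], 1],
])

```text
time_s: 0.77
tool_pos: [0.3533, 0.3387, 0.2031]
eef_rot: [1.372, 2.823, -0.006]
force: [-0.1, -0.7, -0.6]
grip_width: 0.0919
gripper_force: 0.0
```

Call:
step_arm([
  [1, [-1, -0.3, 0], 1],
  [1, [-1, -0.3, 0], 1],
  [1, [-1, -0.3, 0], 1],
  [1, [-1, -0.3, 0], 1],
  [1, [-1, -0.3, 0], 1],
  [1, [-1, -0.3, 0], 1],
  [1, [-1, -0.3, 0], 1],
])

```text
time_s: 1.35
tool_pos: [0.4287, 0.1505, 0.2036]
eef_rot: [2.053, 2.378, -0.001]
force: [-0.8, 0.7, -0.3]
grip_width: 0.092
gripper_force: 0.0
```

Call:
step_arm([
  [1, [-1, 0.2, 0], 0.5],
  [1, [-1, 0.2, 0], 0.5],
  [1, [-1, 0.2, 0], 0.5],
  [1, [-1, 0.2, 0], 0.5],
  [1, [-1, 0.2, 0], 0.5],
  [1, [-1, 0.2, 0], 0.5],
  [1, [-1, 0.2, 0], 0.5],
])

```text
time_s: 1.93
tool_pos: [0.4981, -0.0393, 0.2033]
eef_rot: [-2.342, -2.093, 0.001]
force: [-0.4, 1.2, 0.4]
grip_width: 0.0916
gripper_force: 0.0
```

```bash
cat >> h.py <<'E'
def yaw(s):
    T=R.from_rotvec(s["eef_rot"]).as_matrix(); return np.degrees(np.arctan2(T[1,0],T[0,0])),T
def shift(target,yw=None):
    s=sense(); y,T=yaw(s); v=T.T@(np.array(target)-s["tool_pos"])/.2
    print("t",round(float(s["time_s"]),2),"tcp",s["tool_pos"].round(4),"yaw",round(y,2),"shift",v.round(3),"turn",None if yw is None else round((y-yw)/30,3),"q",s["joint_pos"].round(2))
E
python3 - <<'E'
from h import *
shift((.451,-.31,.2),83)
s=sense(); im=vision.get_image("wrist"); cv2.imwrite("pics/w1.png",im[:,:,::-1])
E
```

```text
t 1.93 tcp [ 0.4981 -0.0393  0.2033] yaw 83.56 shift [-1.372 -0.082  0.017] turn 0.019 q [-0.1   0.2   0.14  1.94 -0.03  1.01 -0.05]
```

View pics/w1.png

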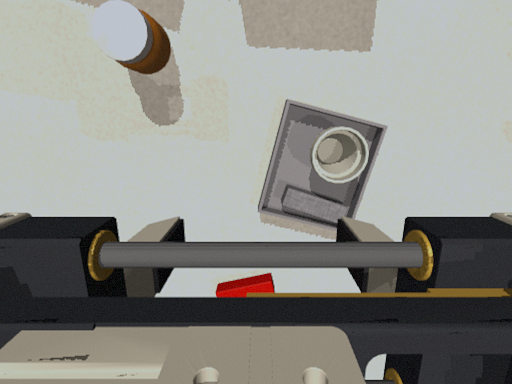

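The wrist view shows the tray rim corners at (288,100), (386,125) and (258,212), the tray cup rim centred at (340,154), and the buffer at the tray's near end. I'll move behind the loose cup for a close look.

Call:
step_arm([
  [1, [-1, -0.06, 0], 0],
  [1, [-1, -0.06, 0], 0],
  [1, [-1, -0.06, 0], 0],
  [1, [-1, -0.06, 0], 0],
  [1, [-1, -0.06, 0], 0],
  [1, [-1, -0.06, 0], 0],
])

```text
time_s: 2.48
tool_pos: [0.4623, -0.2415, 0.2039]
eef_rot: [2.344, 2.088, -0.004]
force: [-0.2, -0.0, -0.9]
grip_width: 0.0915
gripper_force: 0.0
```

Call:
step_arm([
  [1, [-1, -0.1, 0], 0],
  [1, [-1, -0.1, 0], 0],
  [1, [-1, -0.1, 0], 0],
  [1, [-1, -0.1, 0], 0],
  [1, [-1, -0.1, 0], 0],
  [1, [-1, -0.1, 0], 0],
  [1, [-1, -0.1, 0], 0],
  [1, [-1, -0.1, 0], 0],
])

```text
time_s: 3.15
tool_pos: [0.424, -0.4296, 0.203]
eef_rot: [-2.335, -2.099, -0.003]
force: [-0.5, 0.4, -0.6]
grip_width: 0.0918
gripper_force: 0.0
```

Run:
```python
from h import *
from types import SimpleNamespace
t=cam("wrist",dict(eef_rot=np.array([-2.342,-2.093,.001]),tool_pos=np.array([.4981,-.0393,.2033])))
a,b,c=[ray(t,p,.025) for p in((288,100),(386,125),(258,212))]
print("tray FL",a,"FR",b,"RL",c,"width",np.linalg.norm(a-b),"yawF",np.degrees(np.arctan2(*(b-a)[:2][::-1]))+90,"yawside",np.degrees(np.arctan2(*(a-c)[:2][::-1])))
print("traycup",ray(t,(340,154),.059))
s=sense(); im=vision.get_image("wrist"); cv2.imwrite("pics/w2.png",im[:,:,::-1])
shift((.451,-.34,.2),83)
```

```text
tray FL [0.54177857 0.04525435 0.025     ] FR [0.66028846 0.00206612 0.025     ] RL [ 0.48909555 -0.09341319  0.025     ] width 0.12613412159608492 yawF 69.97688244547768 yawside 69.19705121768845
traycup [ 0.59289018 -0.02235842  0.059     ]
t 3.2 tcp [ 0.4242 -0.4292  0.2032] yaw 83.95 shift [0.458 0.086 0.017] turn 0.032 q [ 0.47  0.4   0.36  1.69 -0.16  1.08  0.78]
```

View pics/w2.png

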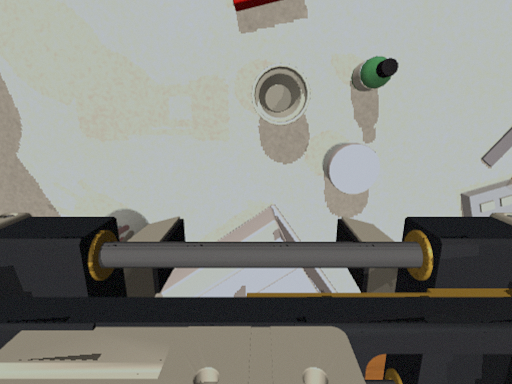

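The loose cup's rim is centred at about (281,95), spanning 253 to 310 horizontally and 67 to 123 vertically. The polish cap is at (388,67) and the powder jar at (354,168).

Run:
```python
from h import *
t=cam("wrist",sense())
L,Rr,U,D=[ray(t,p,.055) for p in((253,95),(310,95),(281,67),(281,123))]
print(np.linalg.norm(L-Rr),np.linalg.norm(U-D)); c=(L+Rr+U+D)/4; print("cup",c, ray(t,(388,67),.078),ray(t,(354,168),.052))
shift((c[0],c[1],.1),83); shift((c[0],c[1],.036))
```

```text
0.06334238532129184 0.05909925266241344
cup [ 0.45747455 -0.33975929  0.055     ] [ 0.56519407 -0.32566306  0.078     ] [ 0.5369967  -0.43085242  0.052     ]
t 3.2 tcp [ 0.4242 -0.4292  0.2032] yaw 83.95 shift [0.461 0.118 0.517] turn 0.032 q [ 0.47  0.4   0.36  1.69 -0.16  1.08  0.78]
t 3.2 tcp [ 0.4242 -0.4292  0.2032] yaw 83.95 shift [0.46  0.118 0.837] turn None q [ 0.47  0.4   0.36  1.69 -0.16  1.08  0.78]
```

```bash
cat >> h.py <<'E'
def rim(im,c,h=45,rr=(24,34)):
    x,y=int(c[0]),int(c[1]); x0,y0=x-h,max(0,y-h)
    g=cv2.cvtColor(im[y0:y+h,x0:x+h],cv2.COLOR_BGR2GRAY); g=cv2.resize(g,None,fx=4,fy=4,interpolation=cv2.INTER_CUBIC)
    k=cv2.HoughCircles(cv2.GaussianBlur(g,(7,7),0),cv2.HOUGH_GRADIENT,1,8,param1=60,param2=15,minRadius=rr[0]*4,maxRadius=rr[1]*4)
    return None if k is None else [((q[0]+.5)/4-.5+x0,(q[1]+.5)/4-.5+y0,q[2]/4) for q in k[0][:4].tolist()]
E
python3 - <<'E'
from h import *
im=cv2.imread("pics/w2.png"); t=cam("wrist",sense())
for k in rim(im,(281,95)): print(np.round(k,1),ray(t,k[:2],.055).round(4), "rad mm",1e3*np.linalg.norm(ray(t,(k[0]+k[2],k[1]),.055)-ray(t,k[:2],.055)))
cv2.imwrite("pics/c3.png",cv2.resize(im[45:145,230:330],(600,600),interpolation=cv2.INTER_CUBIC))
E
```

```text
[280.5  92.2  26. ] [ 0.4569 -0.3364  0.055 ] rad mm 28.88135037951453
[278.2  94.   28.5] [ 0.4543 -0.338   0.055 ] rad mm 31.699760523873728
[280.   96.2  27.9] [ 0.456  -0.3406  0.055 ] rad mm 31.009033561169186
[279.8  99.   25.4] [ 0.4555 -0.3435  0.055 ] rad mm 28.34940626468713
```

View pics/c3.png

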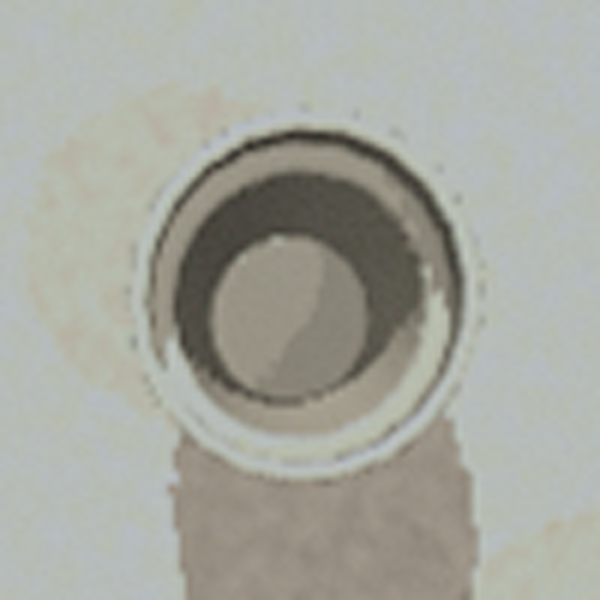

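The c3 crop puts the outer rim at 132–472 across and 108–480 down. Its centre in the full image is about (280.2,93.4), which gives a world position of about (0.4565,-0.338).

Call:
step_arm([
  [1, [0.468, 0.112, 0.4], 0],
  [1, [0.468, 0.112, 0.4], 0],
  [1, [0.468, 0.112, 0.4], 0],
  [1, [0.468, 0.112, 0.4], 0],
  [1, [0.468, 0.112, 0.5], 0],
  [1, [0.468, 0.112, 0.6], 0],
  [1, [0.468, 0.112, 0.7], 0],
  [1, [0.468, 0.112, 0.8], 0],
  [1, [0.468, 0.112, 0.83], 0],
  [1, [0.468, 0.112, 0.83], 0],
])

```text
time_s: 4.03
tool_pos: [0.4543, -0.3389, 0.0362]
eef_rot: [-2.334, -2.097, 0.0]
force: [-0.4, 0.1, 0.9]
grip_width: 0.0917
gripper_force: 0.0
```

Call:
step_arm([
  [-0.2, [0, 0, 0], 0],
  [-0.5, [0, 0, 0], 0],
  [-1, [0, 0, 0], 0],
  [-1, [0, 0, 0], 0],
  [-1, [0, 0, 0], 0],
  [-1, [0, 0, 0], 0],
  [-1, [0, 0, 0], 0],
  [-1, [0, 0, 0], 0],
  [-1, [0, 0, 0], 0],
  [-1, [0, 0, 0], 0],
], squeeze=12)

```text
time_s: 4.87
tool_pos: [0.4546, -0.3421, 0.0376]
eef_rot: [-2.34, -2.096, 0.0]
force: [0.3, 0.7, -0.6]
grip_width: 0.0297
gripper_force: 0.0
```

Run:
```python
from h import *
s=sense(); print(s["grip_width"],s["gripper_force"],s["tool_pos"])
im=vision.get_image("side")[:,:,::-1]; w=vision.get_image("wrist")[:,:,::-1]; t=vision.get_image("top")[:,:,::-1]
cv2.imwrite("pics/m1.png",np.hstack([cv2.resize(im[200:300,250:400],(400,267)),cv2.resize(w,(400,267))]))
```

```text
0.029663015035750532 0.0 [ 0.45456977 -0.34212488  0.03764914]
```

View pics/m1.png

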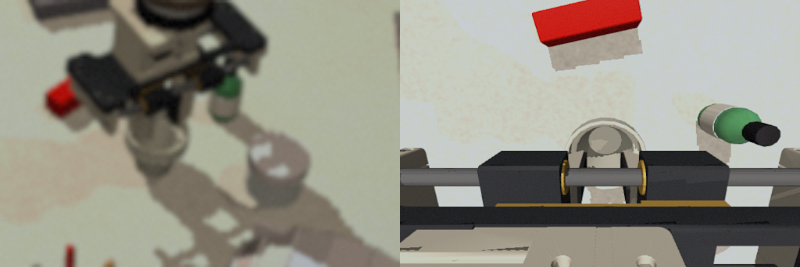

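Run:
```python
from h import *
s=sense(); t=cam("wrist",s); print(s["tool_pos"],yaw(s)[0])
f=ray(t,((605-400)*1.28,118*1.438),.055); print("far rim",f)
for p in ((570,150),(643,150)): print(ray(t,((p[0]-400)*1.28,p[1]*1.438),.055))
w=vision.get_image("wrist")[:,:,::-1]
cv2.imwrite("pics/w3.png",cv2.resize(w[150:310,190:350],(600,600),interpolation=cv2.INTER_CUBIC))
```

```text
[ 0.45456913 -0.34213379  0.03764144] 83.69744561292171
far rim [ 0.46031798 -0.30428169  0.055     ]
[ 0.42989279 -0.32971317  0.055     ]
[ 0.48690342 -0.33601351  0.055     ]
```

View pics/w3.png

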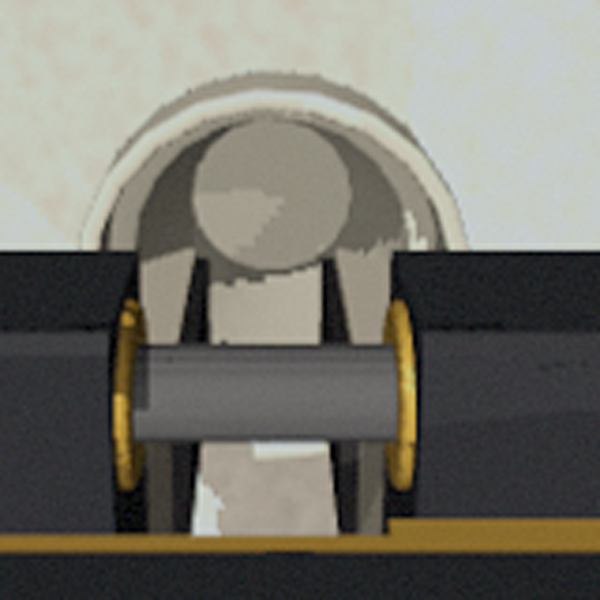

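Call:
step_arm([
  [-1, [0, 0, 0], 0],
  [-1, [0, 0, 0], 0],
  [-1, [0, 0, 0], 0],
  [-1, [0, 0, 0], 0],
])

```text
time_s: 5.4
tool_pos: [0.4546, -0.3421, 0.0377]
eef_rot: [-2.34, -2.096, 0.0]
force: [0.1, 0.3, -0.1]
grip_width: 0.0004
gripper_force: 0.0
```

Run:
```python
from h import *
im=cv2.imread("pics/w3.png"); s=sense(); t=cam("wrist",s); print(s["grip_width"],s["gripper_force"])
P=lambda x,y:(190+x*160/600,150+y*160/600)
for z in(.004,.01): print("base ctr",ray(t,P(270,195),z))
for z in(.0,.055): print("near strip",ray(t,P(285,450),z))
for d in(0,.038): print("tip left/right at z",proj(t,s["tool_pos"]+[-.015,0,d]),proj(t,s["tool_pos"]+[.015,0,d]))
a=vision.get_image("side")[:,:,::-1]; b=vision.get_image("wrist")[:,:,::-1]
cv2.imwrite("pics/m2.png",np.hstack([cv2.resize(a[200:290,270:360],(390,390),interpolation=cv2.INTER_CUBIC),cv2.resize(b[150:310,190:350],(390,390))]))
```

```text
0.000441384152521261 0.0
base ctr [ 0.45663076 -0.33936078  0.004     ]
base ctr [ 0.45679077 -0.33755414  0.01      ]
near strip [ 0.45331005 -0.40205452  0.        ]
near strip [ 0.4555879  -0.36997575  0.055     ]
tip left/right at z [238.0260746  222.75628802] [281.72278568 218.20953365]
tip left/right at z [232.76057974 247.57994714] [286.84613989 242.08340237]
```

View pics/m2.png

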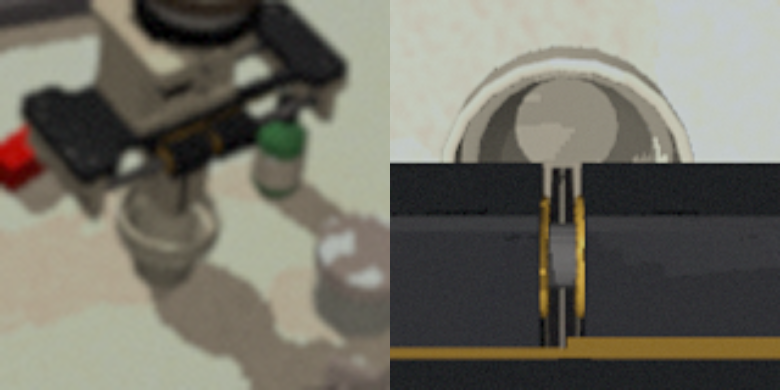

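Run:
```python
from h import *
s=sense(); t=cam("side")
for z in (.0377,.05,.06,.07): print(z,proj(t,[s["tool_pos"][0],s["tool_pos"][1],z]))
print("cup rim ctr", proj(t,[.4567,-.338,.055]),"base",proj(t,[.4567,-.338,0]))
w=cam("wrist",s)
```

```text
0.0377 [308.82431772 253.08740856]
0.05 [309.2178995  250.02099502]
0.06 [309.5413994  247.50059267]
0.07 [309.86810189 244.95523873]
cup rim ctr [308.95340855 247.5154    ] base [307.23653953 261.01145219]
```

The fingers closed above or inside the rim without touching it. The rim and tray widths also measure 3–5 % small. Both suggest the true height is about 15 mm above the reading. I'll lift, reopen, and go lower.

Call:
step_arm([
  [-1, [0, 0, -0.2], 0],
  [-1, [0, 0, -0.3], 0],
  [1, [0.029, 0.012, -0.3], 0],
  [1, [0.029, 0.012, -0.3], 0],
  [1, [0.029, 0.012, -0.3], 0],
  [1, [0.029, 0.012, -0.3], 0],
  [1, [0.029, 0.012, -0.3], 0],
  [1, [0.029, 0.012, -0.3], 0],
  [1, [0.029, 0.012, -0.3], 0],
  [1, [0.029, 0.012, -0.3], 0],
  [1, [0.029, 0.012, -0.3], 0],
  [1, [0.029, 0.012, -0.3], 0],
])

```text
time_s: 6.5
tool_pos: [0.4576, -0.3367, 0.0976]
eef_rot: [-2.34, -2.096, 0.0]
force: [-0.5, 0.6, 0.1]
grip_width: 0.0628
gripper_force: 0.0
```

Run:
```python
from h import *
shift((.4575,-.3365,.02),83); s=sense(); print(s["grip_width"],s["force"])
w=vision.get_image("wrist")[:,:,::-1]; cv2.imwrite("pics/w4.png",w)
cv2.imwrite("pics/w4c.png",w[90:300,120:400].repeat(2,0).repeat(2,1))
```

```text
t 6.5 tcp [ 0.4576 -0.3367  0.0976] yaw 83.69 shift [ 0.001 -0.     0.388] turn 0.023 q [ 0.34  0.46  0.31  1.87 -0.18  0.84  0.64]
0.06282819172040086 [-0.47281683  0.64209037  0.05763545]
```

View pics/w4c.png

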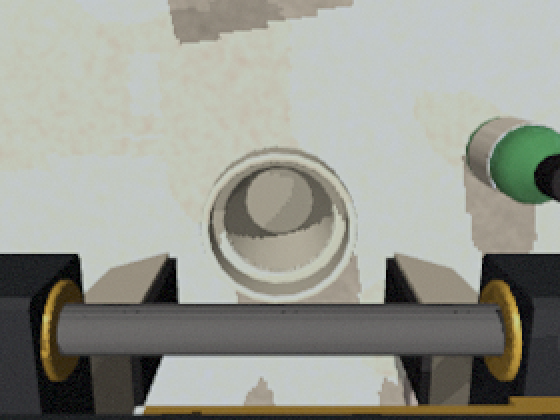

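The close crop shows the cup rim at 203–357 across and 148–303 down. In the full image that is centred at (260,202), so the cup sits laterally on the tool's axis.

Call:
step_arm([
  [1, [-0.008, 0, 0], 0],
  [1, [-0.008, 0, 0], 0],
  [1, [-0.008, 0, 0], 0],
  [1, [-0.008, 0, 0], 0],
  [1, [-0.008, 0, 0], 0],
  [1, [-0.008, 0, 0.1], 0],
  [1, [-0.008, 0, 0.2], 0],
  [1, [-0.008, 0, 0.3], 0],
  [1, [-0.008, 0, 0.34], 0],
  [1, [-0.008, 0, 0.37], 0],
  [1, [-0.008, 0, 0.37], 0],
])

```text
time_s: 7.47
tool_pos: [0.4569, -0.3378, 0.0228]
eef_rot: [-2.339, -2.095, 0.001]
force: [0.6, 0.1, 0.4]
grip_width: 0.0919
gripper_force: 0.0
```

Call:
step_arm([
  [-1, [0, 0, 0], 0],
  [-1, [0, 0, 0], 0],
  [-1, [0, 0, 0], 0],
  [-1, [0, 0, 0], 0],
  [-1, [0, 0, 0], 0],
  [-1, [0, 0, 0], 0],
  [-1, [0, 0, 0], 0],
  [-1, [0, 0, 0], 0],
], squeeze=12)

```text
time_s: 8.13
tool_pos: [0.4579, -0.3386, 0.0244]
eef_rot: [2.34, 2.095, 0.001]
force: [-0.1, 0.5, 6.0]
grip_width: 0.066
gripper_force: 12.0
```

Gripped: 66 mm wide at 12 N. I'll lift and carry it to just short of the tray cup.

Call:
step_arm([
  [-1, [0, 0, -0.1], 0],
  [-1, [0, 0, -0.25], 0],
  [-1, [0, 0, -0.4], 0],
  [-1, [0, 0, -0.55], 0],
  [-1, [0, 0, -0.7], 0],
  [-1, [0.15, 0.07, -0.75], 0],
  [-1, [0.3, 0.14, -0.75], 0],
  [-1, [0.45, 0.21, -0.75], 0],
  [-1, [0.6, 0.28, -0.75], 0],
  [-1, [0.75, 0.35, -0.75], 0],
  [-1, [0.9, 0.42, -0.75], 0],
  [-1, [0.9, 0.42, -0.75], 0],
])

```text
time_s: 9.13
tool_pos: [0.5646, -0.1591, 0.1732]
eef_rot: [-2.327, -2.107, -0.007]
force: [0.4, 2.2, -1.2]
grip_width: 0.0662
gripper_force: 12.0
```

Call:
step_arm([
  [-1, [0.1, 0.06, 0], 0],
  [-1, [0.2, 0.12, 0], 0],
  [-1, [0.25, 0.15, 0], 0],
  [-1, [0.25, 0.15, 0], 0],
  [-1, [0.25, 0.15, 0], 0],
])

```text
time_s: 9.55
tool_pos: [0.5955, -0.1222, 0.1732]
eef_rot: [-2.338, -2.097, 0.002]
force: [-0.3, -0.2, -0.6]
grip_width: 0.0657
gripper_force: 12.0
```

Run:
```python
from h import *
shift((.595,-.024,.2),83.7); s=sense(); print(s["grip_width"],s["gripper_force"],s["force"])
w=vision.get_image("wrist")[:,:,::-1]; cv2.imwrite("pics/w5.png",w)
```

```text
t 9.55 tcp [ 0.5955 -0.1222  0.1732] yaw 83.78 shift [ 0.488 -0.056 -0.134] turn 0.003 q [-0.03  0.43  0.25  1.71 -0.12  1.02  0.15]
0.0657265161763226 11.999161548446864 [-0.33198001 -0.19724094 -0.64225247]
```

View pics/w5.png

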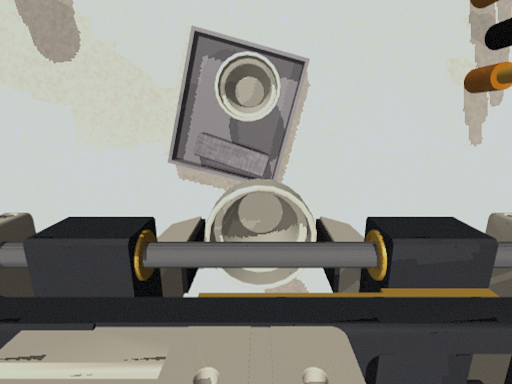

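The wrist view shows the held cup centred between the fingers at column 260, with its rim at 205–316. The tray cup rim is at (248,86), and the tray corners are (193,28), (308,60), (170,160) and (275,183).

I've now viewed 12 pictures, which is over the limit of 10, so I'll work from numbers only from here.

Run:
```python
from h import *
w=cv2.imread("pics/w5.png"); s=sense(); K,T=t=cam("wrist",s); y,RT=yaw(s)
g=cv2.GaussianBlur(cv2.cvtColor(w,cv2.COLOR_BGR2GRAY),(3,3),0)
print("col248",g[44:130:2,248].tolist()); print("row86",g[86,206:292:2].tolist())
def tool(p,z): return RT.T@(ray(t,p,z)-s["tool_pos"])
for b in(0,.008):
    q=[ray(t,p,.025-b)[:2] for p in((193,28),(308,60),(275,183),(170,160))]
    print("tray",b,[round(float(np.linalg.norm(q[i]-q[i-1])),4) for i in range(4)],np.mean(q,0).round(4),"yaw",np.degrees(np.arctan2(*((q[0]+q[1]-q[2]-q[3])[::-1]))),np.degrees(np.arctan2(*((q[1]-q[0]+q[2]-q[3])[::-1])))+90)
    c=tool((248,86),.059-b); print("cup tool",c)
m=cv2.inRange(g[45:130,205:290],140,255)
k=rim(w,(248,86),45,(26,36)); print(k)
```

```text
col248 [150, 72, 51, 106, 199, 182, 89, 131, 168, 157, 104, 90, 90, 91, 92, 90, 131, 168, 167, 167, 166, 167, 167, 167, 167, 167, 167, 165, 158, 151, 151, 140, 167, 174, 177, 203, 203, 201, 182, 115, 108, 109, 108]
row86 [142, 141, 142, 140, 167, 206, 99, 122, 150, 118, 74, 75, 75, 73, 75, 135, 168, 167, 167, 167, 167, 167, 167, 167, 160, 152, 151, 152, 135, 104, 103, 103, 127, 189, 182, 137, 197, 179, 152, 153, 150, 142, 141]
tray 0 [0.1438, 0.126, 0.1402, 0.127] [ 0.5766 -0.0462] yaw 69.53176356058223 70.22578160328646
cup tool [ 0.09831068 -0.01179526  0.11422512]
tray 0.008 [0.1473, 0.1291, 0.1436, 0.1301] [ 0.576 -0.046] yaw 69.5317635605822 70.22578160328645
cup tool [ 0.09914405 -0.01212336  0.12222468]
[(247.25, 89.25, 31.700000762939453), (247.0, 83.75, 28.674999237060547), (246.75, 81.75, 30.875), (250.25, 85.75, 35.849998474121094)]
```

Run:
```python
from h import *
s=sense(); K,T=t=cam("wrist",s); y,RT=yaw(s)
def edges(x,yy,z0,b,shoulder):
    h=[]
    for z in z0:
        o=RT@[x,yy,0]+s["tool_pos"]; o[2]=z-b
        h+= [proj(t,o+RT@[.033*np.cos(a),.033*np.sin(a),0]) for a in np.linspace(0,6.28,73)]
    h=np.array(h); return np.round([h[:,0].min(),h[:,0].max(),h[:,1].min(),h[:,1].max()],1)
print("measured tray cup 213.5 281 50.5 120.5")
for b in(0,.008):
  for x in(.096,.098,.1): print(b,x,edges(x,-.0125,[.059],b,0),"with collar",edges(x,-.0125,[.059,.04],b,0))
g=cv2.cvtColor(cv2.imread("pics/w5.png"),cv2.COLOR_BGR2GRAY)
print("held col260",g[172:200,260].tolist(),"row215 L",g[215,196:222].tolist(),"R",g[215,302:326].tolist())
z=s["tool_pos"][2]-.0244+.055
print("measured held; ring"); 
for b in(0,.006): 
  for x in(-.002,0,.002): print(b,x,edges(x,0,[z],b,0),"collar",edges(x,0,[z,z-.019],b,0))
```

```text
measured tray cup 213.5 281 50.5 120.5
0 0.096 [214.1 280.8  51.9 122.7] with collar [214.1 280.8  51.9 122.7]
0 0.098 [214.1 280.8  49.7 120.6] with collar [214.1 280.8  49.7 120.6]
0 0.1 [214.  280.9  47.4 118.6] with collar [214.  280.9  47.4 118.6]
0.008 0.096 [215.4 280.2  53.8 122.5] with collar [215.4 280.2  53.8 122.5]
0.008 0.098 [215.3 280.3  51.6 120.6] with collar [215.3 280.3  51.6 120.6]
0.008 0.1 [215.2 280.3  49.3 118.6] with collar [215.2 280.3  49.3 118.6]
held col260 [136, 141, 149, 137, 98, 89, 103, 136, 152, 154, 151, 151, 151, 181, 206, 206, 202, 197, 174, 138, 140, 145, 144, 145, 145, 146, 146, 145] row215 L [208, 207, 208, 206, 202, 204, 208, 207, 206, 207, 206, 207, 204, 196, 197, 206, 204, 200, 192, 167, 127, 146, 148, 146, 146, 144] R [145, 140, 128, 160, 201, 201, 202, 201, 198, 170, 166, 207, 206, 207, 206, 206, 207, 206, 203, 205, 210, 208, 208, 206]
measured held; ring
0 -0.002 [202.6 316.7 187.1 292.5] collar [202.6 316.7 179.7 292.5]
0 0 [202.4 316.9 183.5 289.6] collar [202.4 316.9 176.5 289.6]
0 0.002 [202.2 317.1 180.  286.7] collar [202.2 317.1 173.3 286.7]
0.006 -0.002 [204.6 314.8 184.6 286.7] collar [204.6 314.8 177.7 286.7]
0.006 0 [204.5 315.  181.1 283.9] collar [204.5 315.  174.6 283.9]
0.006 0.002 [204.3 315.1 177.7 281.1] collar [204.3 315.1 171.5 281.1]
```

Tray cup is at tool offset (+0.098, -0.0125), and the held cup is centred. The evidence puts the real fingertips about 19 mm above the reported TCP, so I allow for that.

Call:
step_arm([
  [-1, [0.12, -0.015, 0], 0],
  [-1, [0.25, -0.03, 0], 0],
  [-1, [0.38, -0.045, 0], 0],
  [-1, [0.47, -0.06, 0], 0],
  [-1, [0.492, -0.0625, 0], 0],
  [-1, [0.492, -0.0625, 0.1], 0],
  [-1, [0.492, -0.0625, 0.2], 0],
  [-1, [0.492, -0.0625, 0.3], 0],
  [-1, [0.492, -0.0625, 0.36], 0],
  [-1, [0.492, -0.0625, 0.4], 0],
  [-1, [0.492, -0.0625, 0.4], 0],
  [-1, [0.492, -0.0625, 0.4], 0],
])

```text
time_s: 10.6
tool_pos: [0.5945, -0.024, 0.0939]
eef_rot: [2.341, 2.094, -0.001]
force: [0.5, -0.5, -0.5]
grip_width: 0.0659
gripper_force: 12.0
```

Call:
step_arm([
  [-1, [0, 0, 0.03], 0],
  [-1, [0, 0, 0.06], 0],
  [-1, [0, 0, 0.09], 0],
  [-1, [0, 0, 0.12], 0],
  [-1, [0, 0, 0.14], 0],
  [-1, [0, 0, 0.14], 0],
])

```text
time_s: 11.1
tool_pos: [0.5935, -0.0229, 0.0644]
eef_rot: [-2.339, -2.095, 0.002]
force: [-1.3, -0.4, -0.6]
grip_width: 0.0662
gripper_force: 12.0
```

Run:
```python
from h import *
shift((.595,-.024,.0474),83.7); s=sense(); print(s["grip_width"],s["force"])
```

```text
t 11.1 tcp [ 0.5935 -0.0229  0.0644] yaw 83.71 shift [-0.005  0.008  0.085] turn 0.0 q [-0.16  0.54  0.19  1.82 -0.14  0.8  -0.  ]
0.06617524575025746 [-1.28793741 -0.44972022 -0.59949825]
```

Call:
step_arm([
  [-1, [0, 0, 0.02], 0],
  [-1, [0, 0, 0.04], 0],
  [-1, [0, 0, 0.055], 0],
  [-1, [0, 0, 0.065], 0],
  [-1, [0, 0, 0.07], 0],
  [-1, [0, 0, 0.07], 0],
])

```text
time_s: 11.6
tool_pos: [0.5942, -0.023, 0.0514]
eef_rot: [-2.34, -2.096, 0.001]
force: [-0.4, 0.6, -0.1]
grip_width: 0.0658
gripper_force: 12.0
```

Call:
step_arm([
  [-1, [0, 0, 0.005], 0],
  [-1, [0, 0, 0.01], 0],
  [-1, [0, 0, 0.015], 0],
  [-1, [0, 0, 0.015], 0],
])

```text
time_s: 11.93
tool_pos: [0.5943, -0.0229, 0.0486]
eef_rot: [-2.34, -2.096, 0.0]
force: [-0.6, 0.0, -1.4]
grip_width: 0.0657
gripper_force: 12.0
```

Call:
step_arm([
  [-1, [0, 0, 0.004], 0],
  [-1, [0, 0, 0.008], 0],
  [-1, [0, 0, 0.01], 0],
  [-1, [0, 0, 0.01], 0],
])

```text
time_s: 12.27
tool_pos: [0.5948, -0.023, 0.0475]
eef_rot: [2.34, 2.096, 0.001]
force: [-0.8, -0.4, 4.1]
grip_width: 0.0659
gripper_force: 12.0
```

Seated at the expected height: 4 N of contact at 0.0475. I'll release and rise.

Call:
step_arm([
  [0.6, [0, 0, 0], 0],
  [1, [0, 0, 0], 0],
  [1, [0, 0, 0], 0],
  [1, [0, 0, 0], 0],
  [1, [0, 0, 0], 0],
  [1, [0, 0, 0], 0],
  [1, [0, 0, -0.1], 0],
  [1, [0, 0, -0.25], 0],
  [1, [0, 0, -0.4], 0],
  [1, [0, 0, -0.55], 0],
  [1, [0, 0, -0.7], 0],
  [1, [0, 0, -0.75], 0],
])

```text
time_s: 13.27
tool_pos: [0.5971, -0.0231, 0.2017]
eef_rot: [2.337, 2.093, 0.009]
force: [0.5, -0.6, 0.2]
grip_width: 0.0919
gripper_force: 0.0
```

Call:
step_arm([
  [1, [-0.2, 0, 0], 0],
  [1, [-0.4, 0, 0], 0],
  [1, [-0.5, 0, 0], 0],
  [1, [-0.5, 0, 0], 0],
  [1, [-0.5, 0, 0], 0],
])

```text
time_s: 13.68
tool_pos: [0.5827, -0.1244, 0.1963]
eef_rot: [-2.344, -2.091, 0.001]
force: [0.4, 0.3, 0.3]
grip_width: 0.0916
gripper_force: 0.0
```

Run:
```python
from h import *
s=sense(); shift(s["tool_pos"]); K,T=t=cam("wrist",s); y,RT=yaw(s)
w=vision.get_image("wrist")[:,:,::-1].copy(); cv2.imwrite("pics/w6.png",w)
g=cv2.cvtColor(w,cv2.COLOR_BGR2GRAY)
p=proj(t,[.5945,-.024,.078]); print("expected rim px",p, "r",K[0,0]*.033/ (np.linalg.inv(T)@[.5945,-.024,.078,1])[2])
x,yy=np.round(p).astype(int)
print("col",list(range(max(0,yy-50),yy+50,2))[0],g[max(0,yy-50):yy+50:2,x].tolist()); print("row",x-50,g[yy,x-50:x+50:2].tolist())
# tray dark mask: saturation-free grey
m=cv2.inRange(g,30,112); m[200:]=0
n,l,st,c=cv2.connectedComponentsWithStats(cv2.morphologyEx(m,cv2.MORPH_CLOSE,np.ones((5,5))))
for i in range(1,n):
    if st[i,4]>300:
        k=max(cv2.findContours((l==i).astype(np.uint8),0,2)[0],key=cv2.contourArea)
        print(st[i],cv2.boxPoints(cv2.minAreaRect(k)).round(1).tolist())
```

```text
t 13.68 tcp [ 0.5827 -0.1244  0.1963] yaw 83.47 shift [0. 0. 0.] turn None q [-0.04  0.38  0.26  1.72 -0.11  1.05  0.15]
expected rim px [260.35248726  83.48499942] r 33.01718491320593
col 33 [192, 190, 190, 191, 192, 176, 141, 119, 196, 160, 66, 129, 155, 140, 98, 80, 80, 80, 83, 78, 108, 156, 155, 154, 155, 153, 154, 152, 151, 155, 152, 138, 138, 138, 135, 117, 162, 160, 167, 190, 182, 193, 145, 98, 95, 98, 97, 96, 99, 97]
row 210 [99, 130, 128, 128, 130, 128, 128, 129, 132, 168, 185, 78, 148, 144, 79, 80, 77, 78, 76, 155, 154, 154, 154, 152, 153, 153, 152, 152, 152, 135, 138, 139, 103, 92, 92, 89, 93, 171, 185, 134, 171, 181, 140, 130, 129, 126, 130, 111, 96, 140]
[ 187   34  126  144 7305] [[179.89999389648438, 153.3000030517578], [209.10000610351562, 33.29999923706055], [313.3999938964844, 58.70000076293945], [284.1000061035156, 178.6999969482422]]
[ 461   62   51   29 1093] [[457.8999938964844, 70.0], [509.6000061035156, 58.5], [514.7999877929688, 82.19999694824219], [463.1000061035156, 93.5999984741211]]
```

The nested rim measures r = 33.0 px at the expected spot, so the stack is seated and upright. The tray must also shift about 59 mm to its left before it can go in. I'll set the gripper diagonally at its right-rear corner, one finger on each wall, and push it over.

Call:
step_arm([
  [-0.04, [-0.092, 0.16, 0], -0.25],
  [-0.04, [-0.092, 0.16, 0], -0.5],
  [-0.04, [-0.092, 0.16, 0], -0.75],
  [-0.04, [-0.092, 0.16, 0], -1],
  [-0.04, [-0.092, 0.16, 0], -1],
  [-0.04, [-0.092, 0.16, 0.15], -1],
  [-0.04, [-0.092, 0.16, 0.3], -1],
  [-0.04, [-0.092, 0.16, 0.45], -1],
  [-0.04, [-0.092, 0.16, 0.6], -1],
  [-0.04, [-0.092, 0.16, 0.75], -1],
  [-0.04, [-0.092, 0.16, 0.85], -1],
  [-0.04, [-0.092, 0.16, 0.88], -1],
])

```text
time_s: 14.73
tool_pos: [0.6103, -0.1415, 0.0165]
eef_rot: [-1.715, -2.624, 0.003]
force: [-1.3, -0.1, -0.8]
grip_width: 0.0441
gripper_force: 0.0
```

Call:
step_arm([
  [-0.04, [0, 0, 0.02], 0],
  [-0.04, [0, 0, 0.04], 0],
  [-0.04, [0, 0, 0.06], 0],
  [-0.04, [0, 0, 0.06], 0],
])

```text
time_s: 15.07
tool_pos: [0.614, -0.144, 0.0094]
eef_rot: [1.718, 2.629, 0.001]
force: [-1.0, 0.0, -0.6]
grip_width: 0.0445
gripper_force: 0.0
```

Run:
```python
from h import *
shift((.6123,-.1463,.008),113.5); s=sense(); print(s["grip_width"],s["force"])
```

```text
t 15.07 tcp [ 0.614  -0.144   0.0094] yaw 113.69 shift [-0.007 -0.012  0.007] turn 0.006 q [ 0.1   0.67  0.13  1.74 -0.12  0.74  0.69]
0.04448569259789567 [-0.97947069  0.01788228 -0.57660569]
```

Call:
step_arm([
  [-0.04, [0, 0, 0.01], 0],
  [-0.04, [0, 0, 0.02], 0],
  [-0.04, [0, 0, 0.03], 0],
  [-0.04, [0, 0, 0.03], 0],
])

```text
time_s: 15.4
tool_pos: [0.6131, -0.1442, 0.0026]
eef_rot: [-1.718, -2.63, -0.0]
force: [-0.6, 0.1, -0.3]
grip_width: 0.0439
gripper_force: 0.0
```

Call:
step_arm([
  [-0.04, [0, 0, 0.01], 0],
  [-0.04, [0, 0, 0.02], 0],
  [-0.04, [0, 0, 0.02], 0],
])

```text
time_s: 15.65
tool_pos: [0.6129, -0.1441, -0.0017]
eef_rot: [-1.718, -2.63, 0.0]
force: [-0.3, 0.3, 0.5]
grip_width: 0.0443
gripper_force: 0.0
```

Call:
step_arm([
  [-0.04, [0, 0, 0.01], 0],
  [-0.04, [0, 0, 0.02], 0],
  [-0.04, [0, 0, 0.03], 0],
  [-0.04, [0, 0, 0.03], 0],
])

```text
time_s: 15.98
tool_pos: [0.6128, -0.1441, -0.0079]
eef_rot: [-1.718, -2.63, 0.0]
force: [0.4, -0.4, -0.3]
grip_width: 0.0441
gripper_force: 0.0
```

Call:
step_arm([
  [-0.04, [0, 0, 0.005], 0],
  [-0.04, [0, 0, 0.01], 0],
  [-0.04, [0, 0, 0.015], 0],
  [-0.04, [0, 0, 0.015], 0],
])

```text
time_s: 16.32
tool_pos: [0.6131, -0.1441, -0.0105]
eef_rot: [-1.718, -2.63, 0.0]
force: [-0.4, -0.5, 0.3]
grip_width: 0.0442
gripper_force: 0.0
```

No desk contact at -0.0105, so the real tip height is about 8 mm. Now a slow corner push.

Call:
step_arm([
  [-0.04, [0.02, 0.002, 0], 0],
  [-0.04, [0.045, 0.004, 0], 0],
  [-0.04, [0.07, 0.006, 0], 0],
  [-0.04, [0.095, 0.008, 0], 0],
  [-0.04, [0.12, 0.01, 0], 0],
  [-0.04, [0.145, 0.013, 0], 0],
  [-0.04, [0.17, 0.015, 0], 0],
  [-0.04, [0.195, 0.017, 0], 0],
  [-0.04, [0.22, 0.019, 0], 0],
  [-0.04, [0.245, 0.021, 0], 0],
  [-0.04, [0.27, 0.024, 0], 0],
  [-0.04, [0.29, 0.025, 0], 0],
])

```text
time_s: 17.32
tool_pos: [0.5943, -0.0883, -0.0103]
eef_rot: [-1.718, -2.63, -0.0]
force: [0.0, -2.7, 0.1]
grip_width: 0.0443
gripper_force: 1.1
```

```bash
cat >> h.py <<'E'
def traycup(im):
    """top view: tray rect (dark) corners on plane .025 ; cup centre at z .078"""
    t=cam("top"); g=cv2.cvtColor(im,cv2.COLOR_BGR2GRAY); return t,g
E
python3 - <<'E'
from h import *
s=sense(); shift(s["tool_pos"]); print(s["force"])
w=vision.get_image("wrist")[:,:,::-1].copy(); cv2.imwrite("pics/w7.png",w)
t=vision.get_image("top")[:,:,::-1].copy(); cv2.imwrite("pics/t7.png",t)
K=cam("wrist",s)
g=cv2.cvtColor(cv2.GaussianBlur(w,(3,3),0),cv2.COLOR_BGR2GRAY)
# predicted tray corners if it moved with the push, for reference
a=np.radians(69.8); f=np.array([np.cos(a),np.sin(a)]); l=np.array([-f[1],f[0]]); c0=np.array([.5764,-.0461])
for c in(c0,): print([proj(K,[*(c+u*f+v*l),.025]).round(0).tolist() for u,v in((.075,.065),(.075,-.065),(-.075,-.065),(-.075,.065))])
sm=g[0:200:7,100:420:7]
for r in sm: print(''.join("%3d"%(v//10) if 0 else "#%*+=-:. "[min(8,v//26)] for v in r))
E
```

```text
t 17.32 tcp [ 0.5943 -0.0883 -0.0103] yaw 113.72 shift [0. 0. 0.] turn None q [ 0.01  0.66  0.12  1.82 -0.12  0.67  0.62]
[ 0.01036348 -2.66506055  0.13861794]
[[273.0, -68.0], [454.0, 144.0], [252.0, 323.0], [73.0, 178.0]]
       --%%%%=====:::::::: ::-++++++++++++====
      --%%%%+====::::::::. : ++++++++++++=====
     :-%%%%++===::::-::::: : ++++=::-+++======
    :-%%%%++===--:::-::::=   +++::::::========
   :-*%%%+====---::::-::-+ ..++::::::::=======
  .-*%%%++===-----:::----+ . +-::::::::-======
 .-*%%%*+==+-------:::---=   +::::::::::======
.-+%%%*+++=--------:::----   +::::::::::======
-=%%%*=++=---------:::---:+  =::::::::::======
=%%%*+++=-----------:::--=+  .:::::::::-======
%%%*+++=-----=-------:::-++-  :::::::::======-
%%*++==-------+------:::-+:+ ..:::::::-===-:::
+%+==-----=---=------:::==++-  ::::::-==::::. 
-+*+=----------+-----::===+-+.  .:-==:.:::::  
--++------------+----:=+===+:+    ........   :
.--++--=---------=----++=++++-+             --
::-=++--=--------=----++++++++=+=  .     .-:. 
:::-=++-+--=------+--=++++++++++++.          :
::::-=++++---------+-++++++++++++++++-  ..:++:
 ::::-=+%++---------=+=++++++++=+++++----+++::
  ::-:-++*++=-------=+=++++++++=+++++---++=-: 
   ::::-+**+=-------+%=++++++++=++++=-=++--:  
    ::::-++*+=------=+%++++++++=++++-+++--.   
     ::::-+*++-:--=--++++++++++=++++*++-:.    
      ::::-+%++------++*+++++++++++**+-:      
       ::::-+%++=----=++%++++++++***++:       
        :::--+%+==---=+++*++++++***+=         
         :::--+%+-----++=*+++++***+:.         
          :::--+%+-----==+*+++**++:
```

Force is low and the tray is sliding. I'll finish the push.

Call:
step_arm([
  [-0.04, [0.02, 0.002, 0], 0],
  [-0.04, [0.045, 0.004, 0], 0],
  [-0.04, [0.07, 0.006, 0], 0],
  [-0.04, [0.095, 0.008, 0], 0],
  [-0.04, [0.12, 0.01, 0], 0],
  [-0.04, [0.145, 0.013, 0], 0],
  [-0.04, [0.17, 0.015, 0], 0],
  [-0.04, [0.195, 0.017, 0], 0],
  [-0.04, [0.22, 0.019, 0], 0],
  [-0.04, [0.245, 0.021, 0], 0],
  [-0.04, [0.27, 0.024, 0], 0],
  [-0.04, [0.29, 0.025, 0], 0],
])

```text
time_s: 18.42
tool_pos: [0.5756, -0.0331, -0.0103]
eef_rot: [-1.717, -2.63, -0.0]
force: [0.6, -2.3, -0.1]
grip_width: 0.0442
gripper_force: 1.2
```

Call:
step_arm([
  [-0.04, [-0.04, 0, 0], 0],
  [-0.04, [-0.1, 0, 0], 0],
  [-0.04, [-0.15, 0, -0.1], 0.2],
  [-0.04, [-0.2, 0, -0.25], 0.4],
  [-0.04, [-0.3, 0, -0.4], 0.6],
  [-0.04, [-0.35, 0, -0.6], 0.8],
  [-0.04, [-0.35, 0, -0.8], 1],
  [-0.04, [-0.35, 0, -0.95], 1],
  [-0.04, [-0.35, 0, -1], 1],
  [-0.04, [-0.35, 0, -1], 1],
  [-0.04, [-0.35, 0, -1], 1],
])

```text
time_s: 19.33
tool_pos: [0.6038, -0.0985, 0.1894]
eef_rot: [-2.34, -2.096, -0.0]
force: [0.5, -0.7, -1.0]
grip_width: 0.044
gripper_force: 0.0
```

Run:
```python
from h import *
s=sense(); shift(s["tool_pos"])
w=vision.get_image("wrist")[:,:,::-1].copy(); cv2.imwrite("pics/w8.png",w)
K=cam("wrist",s)
g=cv2.cvtColor(cv2.GaussianBlur(w,(3,3),0),cv2.COLOR_BGR2GRAY)
print(g[0:220:20,100:420:20])
# top-plane rectification at z=.025, 1 mm/px
x0,y0=.42,-.12
P=np.float32([proj(K,[x,y,.025]) for x,y in((.42,-.12),(.72,-.12),(.72,.2),(.42,.2))])
H=cv2.getPerspectiveTransform(P,np.float32([[0,0],[300,0],[300,320],[0,320]]))
r=cv2.warpPerspective(g,H,(300,320)); cv2.imwrite("pics/r8.png",r)
for row in r[::8,::5]: print(''.join("#%*+=-:. "[min(8,v//26)] for v in row))
```

```text
t 19.33 tcp [ 0.6038 -0.0985  0.1894] yaw 83.69 shift [0. 0. 0.] turn None q [-0.12  0.42  0.32  1.69 -0.15  1.05  0.13]
[[201 201 200  40  79  80  90 133  48 158 202 202 201 202 201 201]
 [201 201 201  93 187  86 164 200 106 177 201 201 202 201 202 202]
 [199 201 197 103 140 200 150  74 142 168 201 201 202 200 202 202]
 [198 198  70 141 147 133 105 107 104 201 201 201 202 202 201 201]
 [200 197  36 131 140 147  93 105 164 202 202 202 201 201 201 201]
 [200 198 150 115  92 123 102  95 158 202 202 201 201 202 201 201]
 [200 195 196 180 146 139  92 163 202 201 201 201 200 201 201 201]
 [196 199 194 201 200 199 149 163 201 202 201 202 202 201 202 202]
 [201 201 202 201 202 202 202 201 200 201 202 202 202 201 202 202]
 [201 201 202 202 202 202 202 201 202 202 202 201 202 202 202 202]
 [202 201 201 201 202 202 202 202 201 201 202 201 202 202 202 201]]
............................................................
............................................................
............................................................
..........................................................
[... 1498 characters left out ...]
#############################
:...-#######################################################
############################################################
############################################################
############################################################
############################################################
############################################################
############################################################
############################################################
############################################################
############################################################
############################################################
```

Call:
step_arm([
  [-0.04, [0.15, -0.1, -0.1], 0],
  [-0.04, [0.3, -0.2, -0.2], 0],
  [-0.04, [0.4, -0.2, -0.3], 0],
  [-0.04, [0.4, -0.2, -0.3], 0],
  [-0.04, [0.4, -0.2, -0.3], 0],
  [-0.04, [0.4, -0.2, -0.3], 0],
])

```text
time_s: 19.88
tool_pos: [0.5718, -0.015, 0.2475]
eef_rot: [-2.339, -2.095, 0.005]
force: [0.5, -1.2, 0.5]
grip_width: 0.0438
gripper_force: 0.0
```

```bash
cat >> h.py <<'E'
def rect(w,K,x0,y0,x1,y1,z):
    P=np.float32([proj(K,[x,y,z]) for x,y in((x0,y0),(x1,y0),(x1,y1),(x0,y1))]); W,Hh=round((x1-x0)*1e3),round((y1-y0)*1e3)
    return cv2.warpPerspective(w,cv2.getPerspectiveTransform(P,np.float32([[0,0],[W,0],[W,Hh],[0,Hh]])),(W,Hh))
def asc(r,sy=8,sx=5):
    for row in r[::sy,::sx]: print(''.join("#%*+=-:. "[min(8,v//26)] for v in row))
def segs(r,x0,y0,minlen=30):
    L=cv2.createLineSegmentDetector().detect(r)[0][:,0]/1e3
    for a in L:
        d=a[2:]-a[:2]; n=np.linalg.norm(d)
        if n>minlen/1e3: print("seg",np.round([a[0]+x0,a[1]+y0,a[2]+x0,a[3]+y0],4),"len",round(float(n),3),"ang",round(float(np.degrees(np.arctan2(d[1],d[0]))%180),1))
E
python3 - <<'E'
from h import *
s=sense(); shift(s["tool_pos"]); K=cam("wrist",s)
w=vision.get_image("wrist")[:,:,::-1].copy(); cv2.imwrite("pics/w9.png",w)
g=cv2.cvtColor(w,cv2.COLOR_BGR2GRAY)
r=rect(g,K,.42,-.08,.70,.36,.025); cv2.imwrite("pics/r9.png",r); asc(r,10,5); segs(r,.42,-.08)
E
```

```text
t 19.88 tcp [ 0.5718 -0.015   0.2475] yaw 83.69 shift [0. 0. 0.] turn None q [-0.27  0.3   0.3   1.72 -0.1   1.14 -0.05]
%%%%%#+                       .         .               
                         .           .             .    
                               :...              .    . 
 . . .  .  .             ...:::::.                 .  . 
       ..          .   ..:::::--::.                   . 
. .        . . .  ...:::::--%+++-::: .        .     .   
 .    . ....  . .::::::-+*==--=++-::::   .  .          .
  ..     .. .::::::-=%+==-------+++-:::            .   .
    .     .::::--++===------==**=+++-::  ..    .     . .
      .   .:-++--==--------**=====++*-:: . .   .        
. .    . -%+=-----------===========++*=::       .     ..
      . . -%===--=---==---==========++*:::     .   .  . 
. .       .-*===--==------==: .....==+-=-::             
.  .... ....:%=++---------...:::::...:----::..          
 ............:++++-------: -=::---=:...----::..   . .   
...............+*++-----.:++-::::--+=.:---+-:           
............. ..=*++----.-=++:::::-+=-.===++-.          
:...... ..
[... 1976 characters left out ...]
 -0.04    0.6201  0.0395] len 0.092 ang 60.2
seg [0.473  0.0212 0.5375 0.139 ] len 0.134 ang 61.3
seg [0.5459 0.0198 0.5136 0.0407] len 0.038 ang 147.1
seg [0.5097 0.0386 0.5424 0.0177] len 0.039 ang 147.4
seg [ 0.5807 -0.003   0.5514  0.0161] len 0.035 ang 146.9
seg [ 0.5603 -0.0253  0.5314 -0.0085] len 0.033 ang 149.8
seg [0.507  0.0605 0.5325 0.1079] len 0.054 ang 61.8
seg [0.5016 0.1544 0.503  0.1244] len 0.03 ang 92.6
seg [0.4351 0.1571 0.447  0.1861] len 0.031 ang 67.8
seg [0.6129 0.0026 0.6403 0.0515] len 0.056 ang 60.7
seg [ 0.5338 -0.0053  0.5016  0.0153] len 0.038 ang 147.5
seg [0.6291 0.067  0.6114 0.0346] len 0.037 ang 61.4
seg [ 0.609   0.0301  0.5822 -0.0183] len 0.055 ang 61.0
```

The tray is now at (0.5566, 0.0514), yaw 61°, and the line segments match its known sizes. Plan:
1. Push the right half of the rear wall, turning about a point 75 mm to the tray's left, until yaw is about 95°.
2. Drive it into the bay on a gentle arc.

Call:
step_arm([
  [-0.04, [-0.203, -0.21, 0], 0.25],
  [-0.04, [-0.203, -0.21, 0.1], 0.5],
  [-0.04, [-0.203, -0.21, 0.2], 0.75],
  [-0.04, [-0.203, -0.21, 0.3], 0.75],
  [-0.04, [-0.203, -0.21, 0.5], 0.75],
  [-0.04, [-0.203, -0.21, 0.7], 0.75],
  [-0.04, [-0.203, -0.21, 0.85], 0.75],
  [-0.04, [-0.203, -0.21, 1], 0.75],
  [-0.04, [-0.203, -0.21, 1], 0.75],
  [-0.04, [-0.203, -0.21, 1], 0.75],
])

```text
time_s: 20.77
tool_pos: [0.5239, -0.0514, 0.0475]
eef_rot: [-2.704, -1.595, 0.01]
force: [-0.0, 0.5, 0.7]
grip_width: 0.0441
gripper_force: 0.0
```

Call:
step_arm([
  [-0.04, [0, 0, 0.1], 0],
  [-0.04, [0, 0, 0.2], 0],
  [-0.04, [0, 0, 0.25], 0],
  [-0.04, [0, 0, 0.28], 0],
  [-0.04, [0, 0, 0.29], 0],
  [-0.04, [0, 0, 0.29], 0],
])

```text
time_s: 21.27
tool_pos: [0.5273, -0.0501, -0.0076]
eef_rot: [2.704, 1.599, 0.001]
force: [0.7, 0.9, -0.1]
grip_width: 0.0444
gripper_force: 0.0
```

```bash
cat > plan.py <<'E'
from h import *
def pose(c,yw,off):  # pusher pose for tray pose
    a=np.radians(yw); f=np.array([np.cos(a),np.sin(a)]); l=np.array([-f[1],f[0]]); return c+off[0]*f+off[1]*l
def rows(path):
    s=sense(); y,T=yaw(s); print("tcp",s["tool_pos"].round(4),"yaw",round(y,2),"f",s["force"].round(1))
    for p,yw in path:
        v=T.T@(np.array([p[0],p[1],s["tool_pos"][2]])-s["tool_pos"])/.2; print(np.round(v[:2],3).tolist(),round((y-yw)/30,3))
E
python3 - <<'E'
from plan import *
c=np.array([.5566,.0514]); a=np.radians(61.2); Q=c+.075*np.array([-np.sin(a),np.cos(a)])
path=[(pose(c,61.2,(-.0845,-.022)),61.2)]
for th in np.linspace(2,34,17):
    r=np.radians(th); M=np.array([[np.cos(r),-np.sin(r)],[np.sin(r),np.cos(r)]]); path.append((pose(Q+M@(c-Q),61.2+th,(-.0845,-.022)),61.2+th))
rows(path)
E
```

```text
tcp [ 0.5273 -0.0501 -0.0076] yaw 61.18 f [ 0.7  0.9 -0.1]
[0.093, -0.006] -0.001
[0.11, 0.008] -0.067
[0.128, 0.022] -0.134
[0.146, 0.035] -0.201
[0.165, 0.048] -0.267
[0.184, 0.06] -0.334
[0.203, 0.071] -0.401
[0.223, 0.082] -0.467
[0.243, 0.092] -0.534
[0.263, 0.101] -0.601
[0.284, 0.109] -0.667
[0.305, 0.117] -0.734
[0.327, 0.124] -0.801
[0.348, 0.13] -0.867
[0.37, 0.135] -0.934
[0.392, 0.14] -1.001
[0.414, 0.144] -1.067
[0.436, 0.147] -1.134
```

Call:
step_arm([
  [-0.04, [0.04, -0.003, 0], 0],
  [-0.04, [0.075, -0.006, 0], 0],
  [-0.04, [0.093, -0.006, 0], 0],
  [-0.04, [0.11, 0.008, 0], -0.067],
  [-0.04, [0.128, 0.022, 0], -0.134],
  [-0.04, [0.146, 0.035, 0], -0.2],
  [-0.04, [0.165, 0.048, 0], -0.267],
  [-0.04, [0.184, 0.06, 0], -0.334],
  [-0.04, [0.203, 0.071, 0], -0.4],
  [-0.04, [0.223, 0.082, 0], -0.467],
  [-0.04, [0.243, 0.092, 0], -0.534],
  [-0.04, [0.263, 0.101, 0], -0.6],
])

```text
time_s: 22.27
tool_pos: [0.5704, -0.0135, -0.0082]
eef_rot: [2.417, 2.006, 0.0]
force: [-0.7, -3.5, 3.2]
grip_width: 0.0442
gripper_force: 1.8
```

Run:
```python
from plan import *
c=np.array([.5566,.0514]); a=np.radians(61.2); Q=c+.075*np.array([-np.sin(a),np.cos(a)])
path=[]
for th in np.linspace(18,36,10):
    r=np.radians(th); M=np.array([[np.cos(r),-np.sin(r)],[np.sin(r),np.cos(r)]]); path.append((pose(Q+M@(c-Q),61.2+th,(-.0845,-.022)),61.2+th))
rows(path)
```

```text
tcp [ 0.5704 -0.0135 -0.0082] yaw 79.38 f [-0.7 -3.5  3.2]
[-0.001, -0.0] 0.006
[0.016, 0.014] -0.061
[0.034, 0.028] -0.127
[0.052, 0.042] -0.194
[0.071, 0.054] -0.261
[0.089, 0.066] -0.327
[0.109, 0.078] -0.394
[0.129, 0.088] -0.461
[0.149, 0.098] -0.527
[0.169, 0.107] -0.594
```

Call:
step_arm([
  [-0.04, [0.016, 0.014, 0], -0.061],
  [-0.04, [0.034, 0.028, 0], -0.127],
  [-0.04, [0.052, 0.042, 0], -0.194],
  [-0.04, [0.071, 0.054, 0], -0.26],
  [-0.04, [0.089, 0.066, 0], -0.327],
  [-0.04, [0.109, 0.078, 0], -0.394],
  [-0.04, [0.129, 0.088, 0], -0.46],
  [-0.04, [0.149, 0.098, 0], -0.527],
  [-0.04, [0.149, 0.098, 0], -0.527],
  [-0.04, [0.13, 0.098, 0], -0.527],
  [-0.04, [0.09, 0.098, 0], -0.527],
  [-0.04, [0.05, 0.098, 0], -0.527],
])

```text
time_s: 23.27
tool_pos: [0.5899, -0.0069, -0.0087]
eef_rot: [-2.12, -2.316, 0.001]
force: [-0.5, 0.3, -0.3]
grip_width: 0.0443
gripper_force: 0.0
```

Call:
step_arm([
  [-0.04, [0, 0, -0.1], 0.1],
  [-0.04, [0, 0, -0.25], 0.2],
  [-0.04, [0, 0, -0.4], 0.3],
  [-0.04, [0, 0, -0.6], 0.4],
  [-0.04, [0, 0, -0.8], 0.4],
  [-0.04, [0, 0, -1], 0.4],
  [-0.04, [0, 0, -1], 0.4],
  [-0.04, [0, 0, -1], 0.4],
])

```text
time_s: 23.93
tool_pos: [0.5926, -0.0081, 0.1948]
eef_rot: [2.351, 2.078, 0.008]
force: [0.3, 0.9, -0.3]
grip_width: 0.0443
gripper_force: 0.0
```

Call:
step_arm([
  [-0.04, [0.1, 0, -0.15], 0],
  [-0.04, [0.2, 0, -0.3], 0],
  [-0.04, [0.2, 0, -0.4], 0],
  [-0.04, [0.2, 0, -0.4], 0],
  [-0.04, [0.2, 0, -0.4], 0],
])

```text
time_s: 24.35
tool_pos: [0.5954, 0.032, 0.271]
eef_rot: [-2.353, -2.082, 0.001]
force: [-0.5, -0.2, -0.6]
grip_width: 0.0443
gripper_force: 0.0
```

Run:
```python
from h import *
s=sense(); shift(s["tool_pos"]); K=cam("wrist",s)
w=vision.get_image("wrist")[:,:,::-1].copy(); cv2.imwrite("pics/w10.png",w)
g=cv2.cvtColor(w,cv2.COLOR_BGR2GRAY)
r=rect(g,K,.42,-.06,.70,.40,.025); asc(r,10,5); segs(r,.42,-.06)
print("organiser roof plane"); segs(rect(g,K,.42,.12,.70,.40,.106),.42,.12,50)
```

```text
t 24.35 tcp [0.5954 0.032  0.271 ] yaw 83.01 shift [0. 0. 0.] turn None q [-0.28  0.32  0.23  1.63 -0.08  1.2  -0.15]
%%%%%%#*#*---------%#.                        ..        
%%%%%%%%#% ..::-----%-                                  
%%%%%%%%%%                                              
                                                        
                                                        
                                                        
                   :::......                         .  
                  .::::::::::::::::::::::::.            
          .      .------:::::::::::::::::::.            
                 :*-----++++++*****+==----:.            
                 -%-----------------------=.            
                 -%---------=+++++=--------             
.               .-+-------====+=+++++------             
                .+=------=++++++++++++-:--:             
                :*-------=============---+:             
.               :%:------=============---=.             
:              .-%-------... .  . ===::-=-:::::         
 .       .. .
[... 2233 characters left out ...]
[0.5843 0.1669 0.6156 0.1698] len 0.031 ang 5.4
seg [0.6251 0.1217 0.6199 0.1767] len 0.055 ang 95.4
seg [0.5019 0.159  0.5433 0.163 ] len 0.042 ang 5.5
seg [0.5481 0.0614 0.6006 0.0623] len 0.053 ang 1.0
seg [0.5856 0.0382 0.5344 0.0373] len 0.051 ang 1.0
seg [0.6607 0.2119 0.6594 0.2432] len 0.031 ang 92.4
seg [0.6222 0.0969 0.6275 0.0393] len 0.058 ang 95.2
seg [0.6056 0.0661 0.5481 0.0647] len 0.058 ang 1.4
seg [0.587  0.0322 0.5406 0.0281] len 0.047 ang 5.0
seg [0.5106 0.2392 0.6357 0.2201] len 0.127 ang 171.3
organiser roof plane
seg [0.4204 0.2464 0.6983 0.2122] len 0.28 ang 173.0
seg [0.6171 0.1619 0.5145 0.152 ] len 0.103 ang 5.5
seg [0.6319 0.1994 0.5256 0.2156] len 0.107 ang 171.4
```

Tray is now at about (0.564, 0.098), yaw 95.6°, and the organiser's mouth is near (0.567, 0.211), yaw about 81.5°. I'll check the wing tips numerically before inserting.

Run:
```python
from h import *
s=sense(); K=cam("wrist",s); w=cv2.imread("pics/w10.png"); g=cv2.cvtColor(w,cv2.COLOR_BGR2GRAY)
for x0,y0 in((.455,.175),(.605,.15)):
    r=rect(g,K,x0,y0,x0+.08,y0+.08,.03); print(x0,y0); asc(r,4,2)
print(w[proj(K,[.4828,.2013,.03]).astype(int)[1]])[:0] if 0 else None
```

```text
0.455 0.175
                .:::::..::::::::::::::::
               .::::::::::::::::::::::::
               .::::::::::::::::::::::::
               .::::::::::::::::::::::::
               .::::::::::::::::::::::::
              .-++=:::::::::::::::::::::
       .     :*+++++-:::::::::::::::::::
.         ..  .=*++++=::::::::::::::::::
:.              .++++++-::::::::::::::::
:.           ..   -+++++=:::::::::::::::
:::.           . ..:+++++-::::::::::::::
:::.             .::-+*+=-::::::::::::::
:::::          .-+++++====::::::::::::::
:::::.    ..  :++++++=====::::::::::::::
:::::.      :++++++=======-:::::---:::--
:::::-:.  :+++++++=======+=:--::-:---===
:::----..=++++++========+++=--::........
::--:--=+++*++==---::::::::.............
::---:.. ..::::::::::::::::.............
:::::.    .:::::::::::::::::............
0.605 0.15
===+++++=:::::::::::::::::.             
===++++=-:::::::::::::::::.             
==+++++=-::::::::::::::::::             
==+++++=-::::::::::::::::::             
==++++==::::::::::::::::::::            
%%*%%*==::::::::::=+-::::::.            
=======-:::::::::=+=--::::::.           
:::::::::::::----+=:::::::::.           
::::::::::::----+=:::::::::.          . 
:::::::::::::--++-.:::::::::.           
:::::::::::---=+-::::::::::::.          
::::::::::----==:::::::::::::.          
:::::::::------==+=::::::::::.          
:::::::------:-=+++=:::::::::.          
:::::-----------++++-::::::::.          
::-----------:--=++++-:::::.            
-::-----------:-==++++:::::.            
----------------==+==-:::::.            
-:--====--:::....:.    ::::             
.................::.   .:::.
```

Call:
step_arm([
  [0.74, [-0.1, -0.04, 0.1], -0.2],
  [0.74, [-0.204, -0.087, 0.2], -0.42],
  [0.74, [-0.204, -0.087, 0.3], -0.42],
  [0.74, [-0.204, -0.087, 0.4], -0.42],
  [0.74, [-0.204, -0.087, 0.5], -0.42],
  [0.74, [-0.204, -0.087, 0.65], -0.42],
  [0.74, [-0.204, -0.087, 0.8], -0.42],
  [0.74, [-0.204, -0.087, 0.95], -0.42],
  [0.74, [-0.204, -0.087, 1], -0.42],
  [0.74, [-0.204, -0.087, 1], -0.42],
])

```text
time_s: 25.23
tool_pos: [0.5687, -0.0069, 0.0671]
eef_rot: [-2.107, -2.321, 0.011]
force: [-0.1, 0.4, 0.2]
grip_width: 0.0801
gripper_force: 0.0
```

Call:
step_arm([
  [0.74, [0, 0, 0.1], 0],
  [0.74, [0, 0, 0.2], 0],
  [0.74, [0, 0, 0.3], 0],
  [0.74, [0, 0, 0.36], 0],
  [0.74, [0, 0, 0.39], 0],
  [0.74, [0, 0, 0.4], 0],
  [0.74, [0, 0, 0.4], 0],
])

```text
time_s: 25.82
tool_pos: [0.5739, -0.0062, -0.0079]
eef_rot: [2.11, 2.327, 0.0]
force: [0.2, -0.7, 0.3]
grip_width: 0.08
gripper_force: 0.0
```

```bash
cat >> plan.py <<'E'
def drive(s0,s1,n):
    O=np.array([.5725,.261]); Y=81.3; a=np.radians(Y); d=np.array([np.cos(a),np.sin(a)]); l=np.array([-d[1],d[0]]); out=[]
    for q in np.linspace(s0,s1,n):
        e=np.exp(-max(q,0)/.062); c=O+(-.1628+q)*d+(-.0153+.0155*(1-e))*l; out.append((pose(c,Y+14.3*e,(-.0845,0)),Y+14.3*e))
    return out
E
python3 - <<'E'
from plan import *
rows(drive(-.005,.044,11)); print(sense()["grip_width"])
E
```

```text
tcp [ 0.5739 -0.0062 -0.0079] yaw 95.6 f [ 0.2 -0.7  0.3]
[0.076, -0.01] -0.0
[0.1, -0.004] -0.0
[0.125, -0.011] 0.035
[0.15, -0.018] 0.069
[0.175, -0.023] 0.1
[0.201, -0.028] 0.128
[0.226, -0.032] 0.155
[0.251, -0.035] 0.179
[0.276, -0.038] 0.202
[0.301, -0.039] 0.223
[0.326, -0.041] 0.242
0.08000734349596471
```

Call:
step_arm([
  [0.74, [0.04, -0.005, 0], 0],
  [0.74, [0.076, -0.007, 0], 0],
  [0.74, [0.1, -0.006, 0], 0],
  [0.74, [0.125, -0.011, 0], 0.035],
  [0.74, [0.15, -0.018, 0], 0.069],
  [0.74, [0.175, -0.023, 0], 0.1],
  [0.74, [0.201, -0.028, 0], 0.128],
  [0.74, [0.226, -0.032, 0], 0.155],
  [0.74, [0.251, -0.035, 0], 0.179],
  [0.74, [0.276, -0.038, 0], 0.202],
  [0.74, [0.301, -0.039, 0], 0.223],
  [0.74, [0.326, -0.041, 0], 0.242],
])

```text
time_s: 26.82
tool_pos: [0.5586, 0.0586, -0.0084]
eef_rot: [-2.254, -2.188, 0.001]
force: [0.0, -5.7, 3.2]
grip_width: 0.0796
gripper_force: 2.3
```

Run:
```python
from plan import *
s=sense(); K=cam("wrist",s)
w=vision.get_image("wrist")[:,:,::-1].copy(); cv2.imwrite("pics/w11.png",w)
g=cv2.cvtColor(w,cv2.COLOR_BGR2GRAY); segs(rect(g,K,.42,.02,.72,.30,.025),.42,.02,35)
rows(drive(.049,.104,12))
```

```text
seg [0.5106 0.1804 0.5944 0.1777] len 0.084 ang 178.1
seg [0.6779 0.1743 0.7005 0.0579] len 0.119 ang 101.0
seg [0.6306 0.1768 0.6757 0.1753] len 0.045 ang 178.0
seg [0.4431 0.1824 0.5107 0.1803] len 0.068 ang 178.3
seg [0.6781 0.0699 0.6306 0.0713] len 0.048 ang 178.3
seg [0.4881 0.0757 0.4381 0.0768] len 0.05 ang 178.8
seg [0.4324 0.1436 0.4425 0.1817] len 0.039 ang 75.2
seg [0.4998 0.1782 0.4974 0.073 ] len 0.105 ang 88.7
seg [0.5156 0.043  0.6007 0.0406] len 0.085 ang 178.4
seg [0.5944 0.0574 0.5231 0.0599] len 0.071 ang 178.0
seg [0.6212 0.0694 0.6253 0.1744] len 0.105 ang 87.7
seg [0.6281 0.021  0.5505 0.0245] len 0.078 ang 177.4
seg [0.6107 0.0786 0.5591 0.0821] len 0.052 ang 176.1
seg [0.6152 0.1594 0.6129 0.0781] len 0.081 ang 88.4
seg [0.6443 0.026  0.7019 0.0241] len 0.058 ang 178.1
seg [0.558  0.0756 0.6222 0.0706] len 0.064 ang 175.5
seg [0.5074 0.0806 0.5084 0.1369] len 0.056 ang 89.1
seg [0.5081 0.1381 0.5094 0.1782] len 0.04 ang 88.1
seg [0.5143 0.0445 0.4782 0.0458] len 0.036 ang 177.9
seg [0.5069 0.0755 0.5569 0.0754] len 0.05 ang 179.9
seg [0.6044 0.1072 0.548  0.1132] len 0.057 ang 173.9
seg [0.4685 0.0632 0.4671 0.0256] len 0.038 ang 87.8
seg [0.5481 0.1102 0.6009 0.1043] len 0.053 ang 173.6
seg [0.4206 0.0642 0.4681 0.0633] len 0.048 ang 178.8
seg [0.6506 0.0577 0.6981 0.0559] len 0.048 ang 177.9
seg [0.4657 0.0251 0.4219 0.0266] len 0.044 ang 178.1
tcp [ 0.5585  0.0603 -0.0085] yaw 88.33 f [-0.6 -3.   2.3]
[0.014, 0.001] 0.018
[0.039, -0.003] 0.035
[0.064, -0.005] 0.05
[0.089, -0.008] 0.065
[0.115, -0.01] 0.078
[0.14, -0.011] 0.09
[0.165, -0.013] 0.101
[0.19, -0.013] 0.112
[0.215, -0.014] 0.121
[0.24, -0.014] 0.13
[0.265, -0.014] 0.138
[0.291, -0.014] 0.145
```

The tray follows the pusher: yaw 88° for both, and it is centred. I'll continue.

Call:
step_arm([
  [0.74, [0.014, 0.001, 0], 0.018],
  [0.74, [0.039, -0.003, 0], 0.035],
  [0.74, [0.064, -0.005, 0], 0.05],
  [0.74, [0.089, -0.008, 0], 0.065],
  [0.74, [0.115, -0.01, 0], 0.078],
  [0.74, [0.14, -0.011, 0], 0.09],
  [0.74, [0.165, -0.013, 0], 0.101],
  [0.74, [0.19, -0.013, 0], 0.112],
  [0.74, [0.215, -0.014, 0], 0.121],
  [0.74, [0.24, -0.014, 0], 0.13],
])

```text
time_s: 27.7
tool_pos: [0.5574, 0.1068, -0.0084]
eef_rot: [-2.326, -2.111, 0.0]
force: [-0.8, -1.1, -1.1]
grip_width: 0.0797
gripper_force: 1.0
```

Run:
```python
from plan import *
s=sense(); K=cam("wrist",s); print(s["force"],s["moment"])
w=vision.get_image("wrist")[:,:,::-1].copy(); cv2.imwrite("pics/w12.png",w)
g=cv2.cvtColor(w,cv2.COLOR_BGR2GRAY); r=rect(g,K,.44,.08,.70,.26,.025); asc(r,8,4); segs(r,.44,.08,50)
rows(drive(.1,.144,10))
```

```text
[-0.83273057 -1.10418073 -1.08349925] [-5.51191701e-01  1.28220911e-01 -5.19537944e-04]
%%%%%%%#####***%  :::::                ::#%++++#*++#*************
*******#####****#=.::::           .:=++++======+==+#*************
*******%%%%#+****++++============================*:#**********%%%
*******#=====================++++++*+--##%:::: ++=#%%%%%%%%%%%+==
*******#%*++++**=+###:::.::.:::::::::::%%:::::::#%%%%%*:         
*%%%%%%%%#=**  ::::*#:::::::::::----==+*%%+*%=:::::             -
%%%%%%%%%%%%% -==+++++++%%%%%%**++++=---=+=+**=::::             #
              :%%++++++++==-==-==+++++++++++**=::::             #
               +%*++++++++++++++++++++++++++**=::::.            #
:              +%%++++++++=+++++++++++**%%++**=:::::           :#
::             +%%++++++=++*%%*+++++++++++=++*+-::::           ##
:::            +%%++++++++=====+++=++++++==++**=::::.          ##
:::        .  :=*%++++=====================++**=-+++..         ##
::::         ::-+%++=======================++**=++=:.         :##
:::-:        :::+%%============+:+++++++===++**=++=.:.        ###
::::::    *****:=%%===
[... 827 characters left out ...]

seg [0.6206 0.2045 0.6129 0.1244] len 0.08 ang 84.5
seg [0.6071 0.1237 0.5502 0.1313] len 0.057 ang 172.4
seg [0.6213 0.1133 0.6306 0.2184] len 0.105 ang 84.9
seg [0.5068 0.133  0.5162 0.2294] len 0.097 ang 84.4
seg [0.6096 0.1517 0.533  0.1652] len 0.078 ang 170.0
seg [0.5295 0.1627 0.6111 0.148 ] len 0.083 ang 169.8
seg [0.6407 0.1167 0.6498 0.1772] len 0.061 ang 81.4
seg [0.648  0.0997 0.6982 0.0948] len 0.05 ang 174.4
tcp [ 0.5575  0.1084 -0.0083] yaw 84.49 f [ 0.1 -0.6 -1.3]
[0.03, -0.004] 0.011
[0.054, -0.006] 0.019
[0.079, -0.007] 0.025
[0.103, -0.008] 0.031
[0.128, -0.009] 0.037
[0.152, -0.009] 0.042
[0.177, -0.01] 0.047
[0.201, -0.01] 0.052
[0.226, -0.011] 0.056
[0.25, -0.011] 0.06
```

It is inside the wings with similar gaps on both sides and forces near zero. I'll continue to nearly home.

Call:
step_arm([
  [0.74, [0.02, -0.003, 0], 0.008],
  [0.74, [0.04, -0.005, 0], 0.015],
  [0.74, [0.06, -0.006, 0], 0.02],
  [0.74, [0.08, -0.007, 0], 0.025],
  [0.74, [0.1, -0.008, 0], 0.03],
  [0.74, [0.12, -0.009, 0], 0.035],
  [0.74, [0.14, -0.009, 0], 0.04],
  [0.74, [0.155, -0.009, 0], 0.045],
  [0.74, [0.17, -0.01, 0], 0.048],
  [0.74, [0.18, -0.01, 0], 0.05],
  [0.74, [0.18, -0.01, 0], 0.05],
])

```text
time_s: 28.67
tool_pos: [0.5591, 0.1431, -0.0083]
eef_rot: [-2.353, -2.081, -0.001]
force: [-0.5, 0.2, -0.6]
grip_width: 0.0799
gripper_force: 0.2
```

Call:
step_arm([
  [0.74, [0.007, 0, 0], 0.002],
  [0.74, [0.014, 0, 0], 0.004],
  [0.74, [0.021, 0, 0], 0.006],
  [0.74, [0.028, 0, 0], 0.008],
  [0.74, [0.028, 0, 0], 0.008],
])

```text
time_s: 29.08
tool_pos: [0.5599, 0.148, -0.0083]
eef_rot: [-2.358, -2.076, -0.0]
force: [-0.6, -2.9, 0.2]
grip_width: 0.0796
gripper_force: 1.2
```

Call:
step_arm([
  [0.74, [0.007, 0, 0], 0.002],
  [0.74, [0.014, 0, 0], 0.004],
  [0.74, [0.021, 0, 0], 0.006],
  [0.74, [0.028, 0, 0], 0.008],
  [0.74, [0.028, 0, 0], 0.008],
])

```text
time_s: 29.5
tool_pos: [0.5603, 0.1524, -0.0083]
eef_rot: [2.363, 2.07, -0.002]
force: [-1.0, -5.6, 2.6]
grip_width: 0.0799
gripper_force: 2.6
```

Call:
step_arm([
  [0.74, [0.005, 0, 0], 0],
  [0.74, [0.01, 0, 0], 0],
  [0.74, [0.015, 0, 0], 0],
  [0.74, [0.015, 0, 0], 0],
])

```text
time_s: 29.83
tool_pos: [0.5602, 0.1524, -0.0083]
eef_rot: [2.363, 2.068, -0.006]
force: [-2.8, -10.1, 6.3]
grip_width: 0.0801
gripper_force: 5.3
```

Call:
step_arm([
  [0.74, [0.005, 0, 0], 0],
  [0.74, [0.01, 0, 0], 0],
  [0.74, [0.015, 0, 0], 0],
  [0.74, [0.015, 0, 0], 0],
])

```text
time_s: 30.17
tool_pos: [0.56, 0.1525, -0.0084]
eef_rot: [2.364, 2.065, -0.011]
force: [-4.6, -15.7, 9.4]
grip_width: 0.0799
gripper_force: 8.0
```

Call:
step_arm([
  [0.74, [0.005, 0, 0], 0],
  [0.74, [0.01, 0, 0], 0],
  [0.74, [0.015, 0, 0], 0],
  [0.74, [0.015, 0, 0], 0],
])

```text
time_s: 30.5
tool_pos: [0.5599, 0.1526, -0.0084]
eef_rot: [2.364, 2.063, -0.016]
force: [-6.0, -21.6, 13.2]
grip_width: 0.0797
gripper_force: 10.7
```

It stopped firmly at y = 0.1525, and nominal home is 0.1528. I'll back off, rise, and verify.

Call:
step_arm([
  [0.74, [-0.03, 0, 0], 0],
  [0.74, [-0.08, 0, 0], 0],
  [0.74, [-0.15, 0, 0], 0],
  [0.74, [-0.25, 0, -0.1], 0],
  [0.74, [-0.35, 0, -0.3], 0],
  [0.74, [-0.45, 0, -0.5], 0],
  [0.74, [-0.45, 0, -0.7], 0],
  [0.74, [-0.45, 0, -0.9], 0],
  [0.74, [-0.45, 0, -1], 0],
  [0.74, [-0.45, 0, -1], 0],
  [0.74, [-0.45, 0, -1], 0],
])

```text
time_s: 31.42
tool_pos: [0.5512, 0.0737, 0.1936]
eef_rot: [2.361, 2.071, 0.008]
force: [-0.6, -0.9, -0.4]
grip_width: 0.0795
gripper_force: 0.0
```

Call:
step_arm([
  [0.74, [0, 0, -0.2], 0],
  [0.74, [0, 0, -0.4], 0],
  [0.74, [0, 0, -0.4], 0],
  [0.74, [0, 0, -0.4], 0],
])

```text
time_s: 31.75
tool_pos: [0.5509, 0.0735, 0.2726]
eef_rot: [2.361, 2.071, 0.005]
force: [-1.0, 0.7, -0.4]
grip_width: 0.08
gripper_force: 0.0
```

Run:
```python
from plan import *
s=sense(); shift(s["tool_pos"]); K=cam("wrist",s)
w=vision.get_image("wrist")[:,:,::-1].copy(); cv2.imwrite("pics/w13.png",w)
g=cv2.cvtColor(w,cv2.COLOR_BGR2GRAY)
r=rect(g,K,.43,.10,.71,.40,.025); asc(r,8,4); segs(r,.43,.10,40)
print("roof plane"); segs(rect(g,K,.43,.18,.71,.38,.106),.43,.18,60)
```

```text
t 31.75 tcp [0.5509 0.0735 0.2726] yaw 82.52 shift [0. 0. 0.] turn None q [-0.44  0.24  0.31  1.73 -0.08  1.18 -0.24]
...............................................::-:---:...............
..................................:::-:-:::::-::::-:---...............
.....................:::::::::::-::::::::::--::--::----:..............
...................::--::-::-:-:::-::::-:::::::-::---:-:..............
..................::-:::--::::-::::::::::::::::::--:-::-..............
..................---::::::::::-::::::::::::::::-:------..............
..................-------:::-:---:::::::::-:::-:---::---:.............
:.................--:-::::::::-:-::::::::::-==+++=:-----:.............
--................-:-:::::::--=+++++++++++++++++%=----::-.............
:-............--.:+++++++++++++++++++++***++++++*=:::--:-:............
--:...........----+++++++++++*%**+++++++++++++++++--++:-:-............
--:-..........----+*+++++++++++++++++++++++++++++*==+::--:............
-----.........=---+%+++++*+++++++++++++++++++++++*++-:-:--:...........
-----:........**--=*++++++++++++++*+++=+++=++++++*+=++++-::
[... 1934 characters left out ...]
[0.5005 0.17   0.6244 0.1534] len 0.125 ang 172.4
seg [0.5052 0.1769 0.5125 0.2307] len 0.054 ang 82.3
seg [0.6248 0.1546 0.6303 0.2123] len 0.058 ang 84.6
seg [0.5305 0.1826 0.6058 0.1666] len 0.077 ang 168.0
seg [0.5003 0.1594 0.5021 0.1194] len 0.04 ang 92.6
seg [0.6079 0.1695 0.5305 0.1862] len 0.079 ang 167.8
seg [0.4931 0.3021 0.4839 0.2405] len 0.062 ang 81.5
seg [0.6266 0.2132 0.6195 0.1619] len 0.052 ang 82.2
seg [0.6531 0.2144 0.6632 0.2796] len 0.066 ang 81.2
seg [0.504  0.238  0.5133 0.2993] len 0.062 ang 81.4
roof plane
seg [0.6366 0.2563 0.7083 0.2468] len 0.072 ang 172.5
seg [0.4641 0.2788 0.5754 0.2643] len 0.112 ang 172.5
seg [0.6418 0.1976 0.5144 0.217 ] len 0.129 ang 171.3
```

The tray's rear edge is at yaw 82.4°, but the organiser is at 81.3°, so its left front is about 2 mm short of the back. I'll re-seat it, pushing with the left finger leading.

Call:
step_arm([
  [0.74, [0, 0, 0.2], 0.073],
  [0.74, [0, 0, 0.4], 0.073],
  [0.74, [0, 0, 0.6], 0.073],
  [0.74, [0, 0, 0.8], 0.073],
  [0.74, [0, 0, 0.95], 0.073],
  [0.74, [0, 0, 1], 0.073],
  [0.74, [0, 0, 1], 0.073],
])

```text
time_s: 32.38
tool_pos: [0.5453, 0.0722, 0.067]
eef_rot: [-2.398, -2.022, 0.014]
force: [0.3, -0.1, -0.6]
grip_width: 0.0798
gripper_force: 0.0
```

Call:
step_arm([
  [0.74, [0, 0, 0.15], 0],
  [0.74, [0, 0, 0.28], 0],
  [0.74, [0, 0, 0.36], 0],
  [0.74, [0, 0, 0.4], 0],
  [0.74, [0, 0, 0.4], 0],
  [0.74, [0.1, 0, 0.4], 0],
  [0.74, [0.18, 0, 0.4], 0],
  [0.74, [0.26, 0, 0.4], 0],
  [0.74, [0.32, 0, 0.4], 0],
  [0.74, [0.36, 0, 0.4], 0],
  [0.74, [0.36, 0, 0.4], 0],
])

```text
time_s: 33.3
tool_pos: [0.5631, 0.1468, -0.007]
eef_rot: [2.399, 2.029, 0.005]
force: [-0.1, 0.6, 0.1]
grip_width: 0.0797
gripper_force: 0.0
```

Run:
```python
from plan import *
shift((.5605,.1525,-.0085),81.3); print(sense()["force"])
```

```text
t 33.3 tcp [ 0.5631  0.1468 -0.007 ] yaw 80.45 shift [ 0.026 -0.018  0.007] turn -0.028 q [-0.48  0.64  0.23  1.87 -0.23  0.65 -0.28]
[-0.06420652  0.61073734  0.0578803 ]
```

Call:
step_arm([
  [0.74, [0.01, 0, 0], 0],
  [0.74, [0.02, 0, 0], 0],
  [0.74, [0.03, 0, 0], 0],
  [0.74, [0.04, 0, 0], 0],
  [0.74, [0.04, 0, 0], 0],
])

```text
time_s: 33.72
tool_pos: [0.563, 0.1508, -0.0084]
eef_rot: [2.402, 2.024, -0.002]
force: [-0.9, -1.7, 1.7]
grip_width: 0.0796
gripper_force: 0.7
```

Call:
step_arm([
  [0.74, [0.007, 0, 0], 0],
  [0.74, [0.014, 0, 0], 0],
  [0.74, [0.021, 0, 0], 0],
  [0.74, [0.021, 0, 0], 0],
])

```text
time_s: 34.05
tool_pos: [0.5625, 0.1522, -0.0086]
eef_rot: [2.402, 2.023, -0.008]
force: [-4.3, -7.1, 5.9]
grip_width: 0.0799
gripper_force: 4.1
```

Call:
step_arm([
  [0.74, [0.005, 0, 0], 0],
  [0.74, [0.01, 0, 0], 0],
  [0.74, [0.015, 0, 0], 0],
  [0.74, [0.015, 0, 0], 0],
])

```text
time_s: 34.38
tool_pos: [0.5624, 0.1522, -0.0087]
eef_rot: [2.402, 2.021, -0.013]
force: [-4.7, -12.6, 8.3]
grip_width: 0.0802
gripper_force: 6.9
```

Call:
step_arm([
  [0.74, [0.008, 0, 0], 0],
  [0.74, [0.016, 0, 0], 0],
  [0.74, [0.024, 0, 0], 0],
  [0.74, [0.024, 0, 0], 0],
  [0.74, [0.024, 0, 0], 0],
])

```text
time_s: 34.8
tool_pos: [0.5624, 0.1522, -0.0087]
eef_rot: [2.402, 2.018, -0.021]
force: [-7.1, -21.5, 13.8]
grip_width: 0.0801
gripper_force: 11.3
```

Call:
step_arm([
  [0.74, [-0.08, 0, 0], 0],
  [0.74, [-0.15, 0, 0], 0],
  [0.74, [-0.25, 0, 0], 0],
  [0.74, [-0.35, 0, -0.1], 0],
  [0.74, [-0.45, 0, -0.25], 0],
  [0.74, [-0.5, 0, -0.45], 0],
  [0.74, [-0.5, 0, -0.65], 0],
  [0.74, [-0.5, 0, -0.85], 0],
  [0.74, [-0.5, 0, -1], 0],
  [0.74, [-0.5, 0, -1], 0],
  [0.74, [-0.5, 0, -1], 0],
])

```text
time_s: 35.72
tool_pos: [0.5504, 0.0658, 0.1941]
eef_rot: [2.4, 2.024, 0.009]
force: [-0.1, 0.6, 0.0]
grip_width: 0.0798
gripper_force: 0.0
```

Run:
```python
from plan import *
s=sense(); shift(s["tool_pos"]); K=cam("wrist",s)
w=vision.get_image("wrist")[:,:,::-1].copy(); cv2.imwrite("pics/w14.png",w)
g=cv2.cvtColor(w,cv2.COLOR_BGR2GRAY)
segs(rect(g,K,.43,.10,.71,.32,.025),.43,.10,40)
```

```text
t 35.72 tcp [0.5504 0.0658 0.1941] yaw 80.29 shift [0. 0. 0.] turn None q [-0.43  0.31  0.32  1.83 -0.11  1.01 -0.23]
seg [0.4305 0.2825 0.7083 0.2354] len 0.282 ang 170.4
seg [0.6655 0.2175 0.4705 0.247 ] len 0.197 ang 171.4
seg [0.5007 0.1712 0.6208 0.153 ] len 0.121 ang 171.4
seg [0.5101 0.2388 0.4986 0.1755] len 0.064 ang 79.7
seg [0.505  0.1782 0.514  0.2371] len 0.06 ang 81.4
seg [0.5307 0.1834 0.6058 0.1663] len 0.077 ang 167.2
seg [0.6234 0.1546 0.6312 0.2198] len 0.066 ang 83.1
seg [0.6079 0.1695 0.5304 0.1873] len 0.079 ang 167.0
seg [0.6217 0.1559 0.5019 0.1743] len 0.121 ang 171.3
seg [0.6273 0.2206 0.6185 0.1618] len 0.059 ang 81.5
```

The rear edge and the mouth are now both at 171.4°, so the tray is square and hard against the back. Last, I'll check the cups through the clear roof.

Call:
step_arm([
  [0.74, [0.1, 0, -0.2], 0],
  [0.74, [0.25, 0, -0.4], 0],
  [0.74, [0.4, 0, -0.5], 0],
  [0.74, [0.5, 0, -0.5], 0],
  [0.74, [0.5, 0, -0.5], 0],
  [0.74, [0.5, 0, -0.5], 0],
  [0.74, [0.5, 0, -0.5], 0],
])

```text
time_s: 36.35
tool_pos: [0.5642, 0.1626, 0.2892]
eef_rot: [-2.401, -2.025, 0.007]
force: [0.1, -1.0, 0.5]
grip_width: 0.0799
gripper_force: 0.0
```

Run:
```python
from plan import *
s=sense(); shift(s["tool_pos"]); K=cam("wrist",s)
w=vision.get_image("wrist")[:,:,::-1].copy(); cv2.imwrite("pics/w15.png",w)
g=cv2.cvtColor(w,cv2.COLOR_BGR2GRAY)
d=np.array([.1495,.9888]); l=np.array([-d[1],d[0]]); c=np.array([.5615,.1625])+.075*d; cup=c+.027*d-.0085*l; print("cup expected",cup,proj(K,[*cup,.078]))
segs(rect(g,K,.43,.14,.71,.42,.025),.43,.14,45)
r=rect(g,K,cup[0]-.05,cup[1]-.05,cup[0]+.05,cup[1]+.05,.078); asc(cv2.convertScaleAbs(r,alpha=1.3,beta=-60),4,2)
```

```text
t 36.35 tcp [0.5642 0.1626 0.2892] yaw 80.27 shift [0. 0. 0.] turn None q [-0.55  0.29  0.28  1.63 -0.08  1.24 -0.42]
cup expected [0.5851538  0.26208685] [263.5148555   91.03172553]
seg [0.4303 0.4152 0.7084 0.3671] len 0.282 ang 170.2
seg [0.6432 0.1926 0.4992 0.2146] len 0.146 ang 171.3
seg [0.4293 0.2824 0.447  0.3276] len 0.049 ang 68.6
seg [0.6407 0.298  0.5057 0.3099] len 0.136 ang 175.0
seg [0.5006 0.1754 0.6249 0.1565] len 0.126 ang 171.4
seg [0.527  0.2837 0.6445 0.2562] len 0.121 ang 166.8
seg [0.5543 0.3026 0.6394 0.2947] len 0.085 ang 174.7
seg [0.6118 0.3262 0.5017 0.3421] len 0.111 ang 171.8
seg [0.6506 0.2791 0.551  0.3021] len 0.102 ang 167.0
seg [0.5094 0.3344 0.612  0.3241] len 0.103 ang 174.3
seg [0.5    0.348  0.4805 0.2192] len 0.13 ang 81.4
seg [0.5757 0.1697 0.5281 0.1777] len 0.048 ang 170.5
seg [0.6484 0.1931 0.6683 0.3233] len 0.132 ang 81.3
seg [0.502  0.2244 0.5141 0.3044] len 0.081 ang 81.4
seg [0.5856 0.3379 0.5281 0.3465] len 0.058 ang 171.4
+=---::::::::::::::::::::::::::::::::::::::::::---
:::::::::::::::::::::::::::::::::::::::::::::::---
::::::::::
[... 462 characters left out ...]
.:::::.............::::::.:.::::-====
::::::::::.:..:::::..............:::---===---====-
::::::::::.:.::::::.......::-=====----------==-==-
:::::::::::::.::::---======-=-=-=-=------==--=--==
:::::::::---==+===------=-==-=---------===----=--=
:--========-----====--=---------=------==--=-----:
=-==--===-=-=---=--==--=--------=-=----:::::::::::
==-=-----=---=-=-------=--=----::..::.::::::::::::
-==-==-=-=------=-=---:::......::::.:::::::::-----
-=-=---==-=---::::.:.:------=----::::.............
-=-===+--=--:::...................................
..................................................
..................................................
..................................................
```

Checks passed: the cup rim ring shows upright inside the bay, the rear edge stands about 45 mm out of the mouth, and the arm is clear.

```bash
python3 -c "
from workcell import ticket; print(ticket.sign_off())"
```

```text
the job is handed in; nothing more can be done
None
```

I nested the cups and slid the tray home, square against the organiser's back with the buffer still in it, then signed off at about 36 s; the verdict wasn't shown, my first grasp closed on nothing, and I viewed 12 pictures against the limit of 10.

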